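# Find the perished toothbrush cover with a spring-pin gauge

## Robot

A 6-joint arm with a two-finger parallel gripper is mounted at the origin on the work surface. World frame = base frame: x ahead of the robot, y to its left, z up, the work surface at z = 0. Lengths are in mm, angles in rad, forces in N, time in s.
With the tool pointing down it reaches from about 325 to 775 mm from the base axis. Payload 9.3 kg.
Tool frame: the origin (TCP) lies on the centre line of the jaws, within the pads' length; the fingertips stand 19 mm ahead of it and the grasp point (between the pads) is the TCP; z points along the fingers, y is the direction in which the jaws open and shut (so a half turn about z gives the same grasp; the last joint's range is limited). The gripper opens to 85 mm and grips with 20 to 120 N. Pads are 22 mm wide; open, the fingers measure 114 mm over their backs; the gripper's body (76 mm by 85 mm) begins 54 mm behind the grasp point. The pads swing forward as they close: fully open they stand 13 mm farther back than shut.
Start: joints at [-1.267, 0.259, 0.021, 1.334, 0, 1.418], TCP at [242.586, -493.608, 221.979] pointing down, gripper open.
Joint ranges: [-3.04, 3.04], [-0.91, 1.82], [-1.04, 1.36], [-1.92, 1.95], [-1.52, 1.45], [-3.14, 3.14]. Speed limits (rad/s): [2.22, 2.22, 2.79, 3.14, 3.14, 3.14].

## Interface

Orientations are given as a rotation vector (axis times angle).
In Python, from bench import bot gives the robot as it stands.
- The arm moves only by the shell command python3 -m jog 'ROWS' [FORCE]. ROWS is JSON, a list of rows, each an object of numbers: "tx", "ty", "tz": the shift along the tool's x, y, z in cm; "rx", "ry", "rz": the turn, a rotation vector about the tool's x, y, z in degrees; "grip": the gripper's target within -1 to 1 (fully open at 1, half-way at 0, shut at -1). A call has 1 to 5 rows; each row shifts and turns the commanded pose from where the row before left it, along the tool's axes as they then stand; what a row does not reach is not made up. A row lasts 1/12 s, in which the tool goes at most 41.7 mm and 7.16 degrees, less where a joint would pass 70% of its speed; a pose out of reach is approached as far as the arm can. A call is refused whole if a number of a shift passes 4.17 or a number of a turn 7.16, either way. A call with a gripper value outside its range is refused whole. The fingers move at their own pace and stop on an object; FORCE is the grip in N (left out, the last holds). Time passes only in rows, so rows that do not move let the fingers close. It gives the time, the measured TCP pose, the force and the opening at its end, in the units of the state.
- bot.state(): the state, without advancing time (a new reading comes with each control period).
- bot.get_image(name): name is "side" or "top"; returns a dict with "color" (400x640x3 uint8, blue, green, red), "fx", "fy", "cx", "cy" (pixels), "k1" (the pictures are not rectified: a ray, as slopes to the right and down, at radius r is drawn at 1 + k1 r^2 times it, then the intrinsics apply), "world_to_cam" (4x4, takes a point from world to camera coordinates). Camera axes: x right, y down, z forward; pixel columns grow to the right and rows downward; lengths in mm; the calibration is good to about 2 mm. A picture is of the moment at which its call begins. There is no depth.
- bot.job_done(): hands the job in, once; it reports no verdict.
The state is a dict: "time_s": time; "q": joint angles; "joint_vel": joint speeds; "joint_torque": joint torques, N m; "tool_pos": TCP position; "ee_rot": TCP orientation; "wrist_force": force on the tool from outside, world axes, zero at the start; "torque": the same for the moment, N m; "finger_gap": finger opening in mm.
Only numpy, scipy, OpenCV 4.12 (cv2) and the standard library are available. Lean on these libraries where they do the work, as an engineer would, in place of code of your own. Each camera call takes 0.05 s, during which the arm holds its last target.

## Task

One of the three silicone toothbrush covers has gone soft: take the spring-pin gauge out of its stand and, going from the robot's left to its right, press the pin squarely into the middle of each cover's round thumb pad with about 6 newtons for a second, never more than 10, and note how far it sinks. Then mark the soft cover by standing the gauge, pin down and fully home, in the brush hole of that cover's dock, and let go. Leave the other things on the shelf where they are.

Things in the scene. Friction and masses are not known exactly. Their poses are not given: they have to be found in the camera images.
- gauge_grip (a point): spring-pin gauge, a loose 0.12 kg pen-like tool standing upright in its grey stand, pin down; the point is the centre of its black round grip (24 mm across, 56 mm long; grasp it here from above, any yaw). z runs up along the gauge. The grip's top is 28 mm above, the pin's thin tail stands 9 mm above that and rises as the pin is pushed in
- gauge_tip (a point): tip of the gauge's steel pin when fully out, 77 mm below gauge_grip on the gauge's axis (the point stays with the gauge's body as the pin is pushed in). The pin is 6 mm across, juts 18 mm out of the shank and is sprung: 2 N per mm, 12 mm of travel
- gauge: the same gauge; origin on its axis at the underside of its collar (34 mm below gauge_grip, 43 mm above the tip), which rests on the rim of a hole; z up along the gauge. The collar is 34 mm across and 6 mm thick; below it is a steel shank 20 mm across and 25 mm long with a bevelled nose, then the pin
- stand: fixed grey plastic stand of the gauge, 54 x 54 mm foot, 48 mm high, with an upright hole 26 mm wide in the middle; origin at the centre of its underside
- dock_a: one of three outwardly equal wooden toothbrush docks fixed to the shelf, 136 x 50 mm foot; along its own x: a square wooden block with an upright brush hole at -42 mm, a mint-green silicone toothbrush cover (78 x 34 mm, its shell 27 mm above the dock's underside) lying at +30 mm; origin at the centre of the dock's underside
- cover_a: the round thumb pad, 20 mm across, in the middle of this dock's mint-green cover; origin at the centre of its top, which stands 2 mm proud of the shell, 29 mm above the dock's underside; it springs back when let go. A sound pad sinks only 1.5 to 2 mm under 6 N, a perished one 8 to 9 mm; which one is perished is not to be seen, only felt
- dock_a_hole (a point): centre of the mouth of this dock's brush hole, 48 mm above the dock's underside; the hole is 26 mm wide and 43 mm deep and takes the gauge's shank, pin down, with the collar resting on the rim
- dock_b: one of three outwardly equal wooden toothbrush docks fixed to the shelf, 136 x 50 mm foot; along its own x: a square wooden block with an upright brush hole at -42 mm, a mint-green silicone toothbrush cover (78 x 34 mm, its shell 27 mm above the dock's underside) lying at +30 mm; origin at the centre of the dock's underside
- cover_b: the round thumb pad, 20 mm across, in the middle of this dock's mint-green cover; origin at the centre of its top, which stands 2 mm proud of the shell, 29 mm above the dock's underside; it springs back when let go. A sound pad sinks only 1.5 to 2 mm under 6 N, a perished one 8 to 9 mm; which one is perished is not to be seen, only felt
- dock_b_hole (a point): centre of the mouth of this dock's brush hole, 48 mm above the dock's underside; the hole is 26 mm wide and 43 mm deep and takes the gauge's shank, pin down, with the collar resting on the rim
- dock_c: one of three outwardly equal wooden toothbrush docks fixed to the shelf, 136 x 50 mm foot; along its own x: a square wooden block with an upright brush hole at -42 mm, a mint-green silicone toothbrush cover (78 x 34 mm, its shell 27 mm above the dock's underside) lying at +30 mm; origin at the centre of the dock's underside
- cover_c: the round thumb pad, 20 mm across, in the middle of this dock's mint-green cover; origin at the centre of its top, which stands 2 mm proud of the shell, 29 mm above the dock's underside; it springs back when let go. A sound pad sinks only 1.5 to 2 mm under 6 N, a perished one 8 to 9 mm; which one is perished is not to be seen, only felt
- dock_c_hole (a point): centre of the mouth of this dock's brush hole, 48 mm above the dock's underside; the hole is 26 mm wide and 43 mm deep and takes the gauge's shank, pin down, with the collar resting on the rim
- mug: steel mug, 76 mm across, 85 mm high, leave alone; origin at its underside
- bowl: white ceramic bowl of hairpins, 104 mm across, 40 mm high, leave alone; origin at its underside
- organiser: white plastic pill organiser with seven flaps, 36 x 156 x 25 mm, leave alone; origin at its underside
- mirror: folding plastic mirror standing open, about 80 x 100 mm foot, 125 mm high, leave alone; origin at its underside
Mind the look-alikes: they are no part of the job. What is shaped like the gauge but blue is not meant.

How it is judged (in metres and radians):
On the way, in this order (a step that is already met when the one before it is completed fails the run):
1. the gauge's pin is pressed upright into the thumb pad of the left cover with 4.5 to 8 N for 0.4 s (((world y of cover_a between 0.12 and 0.4 m and contact force between gauge and cover_a between 4.5 and 8 N and horizontal distance between gauge_tip and cover_a below 0.007 m and angle between gauge's own z axis and vertical below 0.2 rad) or (world y of cover_b between 0.12 and 0.4 m and contact force between gauge and cover_b between 4.5 and 8 N and horizontal distance between gauge_tip and cover_b below 0.007 m and angle between gauge's own z axis and vertical below 0.2 rad) or (world y of cover_c between 0.12 and 0.4 m and contact force between gauge and cover_c between 4.5 and 8 N and horizontal distance between gauge_tip and cover_c below 0.007 m and angle between gauge's own z axis and vertical below 0.2 rad))), for 0.4 s.
2. the gauge's pin is pressed upright into the thumb pad of the middle cover with 4.5 to 8 N for 0.4 s (((world y of cover_a between -0.11 and 0.11 m and contact force between gauge and cover_a between 4.5 and 8 N and horizontal distance between gauge_tip and cover_a below 0.007 m and angle between gauge's own z axis and vertical below 0.2 rad) or (world y of cover_b between -0.11 and 0.11 m and contact force between gauge and cover_b between 4.5 and 8 N and horizontal distance between gauge_tip and cover_b below 0.007 m and angle between gauge's own z axis and vertical below 0.2 rad) or (world y of cover_c between -0.11 and 0.11 m and contact force between gauge and cover_c between 4.5 and 8 N and horizontal distance between gauge_tip and cover_c below 0.007 m and angle between gauge's own z axis and vertical below 0.2 rad))), for 0.4 s.
3. the gauge's pin is pressed upright into the thumb pad of the right cover with 4.5 to 8 N for 0.4 s (((world y of cover_a between -0.4 and -0.12 m and contact force between gauge and cover_a between 4.5 and 8 N and horizontal distance between gauge_tip and cover_a below 0.007 m and angle between gauge's own z axis and vertical below 0.2 rad) or (world y of cover_b between -0.4 and -0.12 m and contact force between gauge and cover_b between 4.5 and 8 N and horizontal distance between gauge_tip and cover_b below 0.007 m and angle between gauge's own z axis and vertical below 0.2 rad) or (world y of cover_c between -0.4 and -0.12 m and contact force between gauge and cover_c between 4.5 and 8 N and horizontal distance between gauge_tip and cover_c below 0.007 m and angle between gauge's own z axis and vertical below 0.2 rad))), for 0.4 s.
At the end, for the whole second after the job is handed in: The gauge stands, pin down, in the brush hole of the dock with the soft cover (the one pad that sags by over 0.15 mm under its own weight): its collar within 3 mm of the rim's height, its axis within 6 mm of the hole's and within 0.1 rad of upright, at rest and released (((z of cover_a in the frame of dock_a below 0.02885 m and horizontal distance between gauge and dock_a_hole below 0.006 m and z of gauge in the frame of dock_a_hole between -0.003 and 0.003 m and angle between gauge's own z axis and vertical below 0.1 rad and linear speed of gauge below 0.02 m/s) or (z of cover_b in the frame of dock_b below 0.02885 m and horizontal distance between gauge and dock_b_hole below 0.006 m and z of gauge in the frame of dock_b_hole between -0.003 and 0.003 m and angle between gauge's own z axis and vertical below 0.1 rad and linear speed of gauge below 0.02 m/s) or (z of cover_c in the frame of dock_c below 0.02885 m and horizontal distance between gauge and dock_c_hole below 0.006 m and z of gauge in the frame of dock_c_hole between -0.003 and 0.003 m and angle between gauge's own z axis and vertical below 0.1 rad and linear speed of gauge below 0.02 m/s))); the robot touches nothing.
It fails at once if a thumb pad is pressed by the gauge with more than 10 N (contact force between gauge and cover_a above 10 N or contact force between gauge and cover_b above 10 N or contact force between gauge and cover_c above 10 N).
It fails at once if the mug, bowl, pill organiser or mirror is shifted more than 20 mm (distance of any of mug, bowl, organiser, mirror from where it was at the start of the episode above 0.02 m).
It also fails if it takes over 61 s, if anything falls off the work surface, if the arm or the gripper's body presses on something with over 40 N, if the wrist force passes 120 N, or if a joint passes its speed limit or range.

## Working session

There is one attempt and no reset: what is moved stays moved. The work goes in short steps, Python scripts to look and compute and a shell command to move; the robot and the scene stay as the last step left them, time stands still between calls to the robot, and variables do not carry over. Pictures are saved under pics/ and viewed, and the job is handed in when it is done.

```bash
ls; mkdir -p pics
python3 - <<'E'
from bench import bot
import cv2
s=bot.state(); print(s)
for n in ("side","top"):
    im=bot.get_image(n); cv2.imwrite(f"pics/{n}0.png",im["color"]); print(n,{k:v for k,v in im.items() if k!="color"})
E
```

```text
pics
{'time_s': 0.0, 'q': array([-1.26657578e+00,  2.59185179e-01,  2.07221512e-02,  1.33370312e+00,
        2.28207254e-05,  1.41822031e+00]), 'joint_vel': array([-3.25261684e-04, -2.87738422e-05,  1.20701332e-03, -2.56261246e-03,
        1.18832570e-03, -3.76736098e-05]), 'joint_torque': array([-4.17252804e-04, -5.55644703e+01,  3.44528496e+01,  1.38537990e-02,
       -3.26092568e-04,  1.79242328e-06]), 'tool_pos': array([ 242.5108415 , -493.30054872,  221.35440374]), 'ee_rot': array([-3.05867434e+00, -7.11002478e-01,  1.27192381e-04]), 'wrist_force': array([ 0.40150841, -0.58658905,  0.07752281]), 'torque': array([-0.00483255, -0.03768569, -0.00490937]), 'finger_gap': 85.1386656749043}
side {'fx': 468.61635988994846, 'fy': 468.61635988994846, 'cx': 324.68804647092367, 'cy': 197.67907360536782, 'k1': 0.0401286764563595, 'world_to_cam': array([[-8.87643110e-01, -4.60399275e-01, -1.10551467e-02,
         4.92463103e+02],
       [-2.24674789e-01,  4.53874759e-01, -8.62275445e-01,
         2.02067646e+02],
       [ 4.02008642e-01, -7.62909045e-01, -5.06318912e-01,
         1.00332265e+03],
       [ 0.00000000e+00,  0.00000000e+00,  0.00000000e+00,
         1.00000000e+00]])}
top {'fx': 410.15644097402156, 'fy': 410.15644097402156, 'cx': 321.92624861158396, 'cy': 200.92305927979595, 'k1': -0.08421089081965286, 'world_to_cam': array([[-2.30483254e-03, -9.99987300e-01, -4.48195852e-03,
        -2.81557376e+00],
       [-9.80783276e-01,  3.13490003e-03, -1.95075212e-01,
         5.36014531e+02],
       [ 1.95086785e-01,  3.94621427e-03, -9.80778045e-01,
         1.17875730e+03],
       [ 0.00000000e+00,  0.00000000e+00,  0.00000000e+00,
         1.00000000e+00]])}
```

View pics/side0.png

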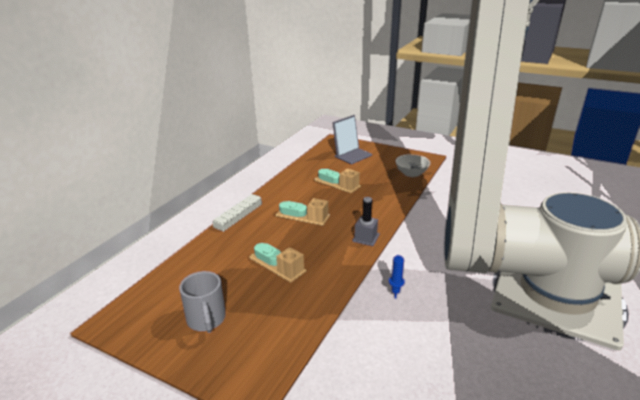

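View pics/top0.png

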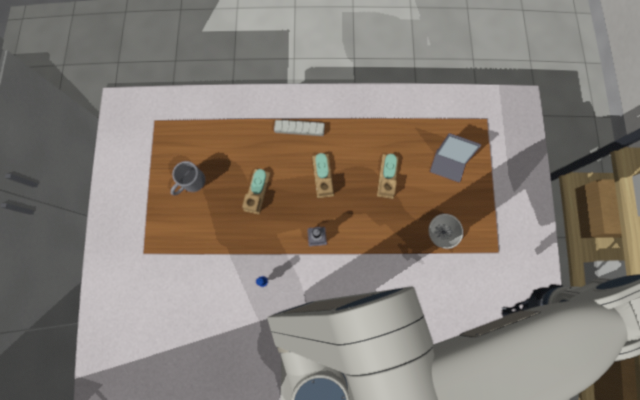

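```bash
cat > h.py <<'E'
import numpy as np, cv2
from bench import bot
def und(im,uv):
    K=np.array([[im["fx"],0,im["cx"]],[0,im["fy"],im["cy"]],[0,0,1]])
    d=np.array([im["k1"],0,0,0,0.])
    return cv2.undistortPoints(np.array(uv,float).reshape(-1,1,2),K,d).reshape(-1,2)
def ray(im,uv):
    T=im["world_to_cam"];R=T[:3,:3];c=-R.T@T[:3,3]
    s=und(im,uv)[0]; d=R.T@np.array([s[0],s[1],1]); return c,d/np.linalg.norm(d)
def plane(im,uv,z):
    c,d=ray(im,uv); return c+d*(z-c[2])/d[2]
def tri(i1,u1,i2,u2):
    c1,d1=ray(i1,u1);c2,d2=ray(i2,u2)
    A=np.stack([d1,-d2],1);t=np.linalg.lstsq(A,c2-c1,rcond=None)[0]
    p,q=c1+d1*t[0],c2+d2*t[1]; return (p+q)/2,np.linalg.norm(p-q)
def proj(im,p):
    K=np.array([[im["fx"],0,im["cx"]],[0,im["fy"],im["cy"]],[0,0,1]])
    T=im["world_to_cam"];q=T[:3,:3]@np.asarray(p,float)+T[:3,3]
    s=q[:2]/q[2]; s=s*(1+im["k1"]*(s@s)); return np.array([im["fx"]*s[0]+im["cx"],im["fy"]*s[1]+im["cy"]])
E
python3 - <<'E'
import cv2
t=cv2.imread("pics/top0.png");s=cv2.imread("pics/side0.png")
def crop(i,x,y,w,h,k,n): cv2.imwrite(n,cv2.resize(i[y:y+h,x:x+w],None,fx=k,fy=k,interpolation=cv2.INTER_CUBIC))
crop(t,235,140,180,110,4.4,"pics/topc.png")
crop(s,235,160,165,125,4.8,"pics/sidec.png")
E
```

```text
(no output)
```

View pics/topc.png

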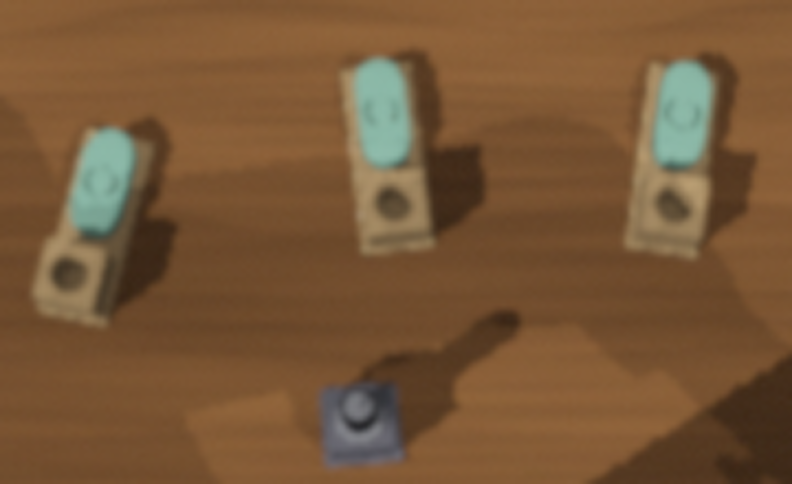

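View pics/sidec.png

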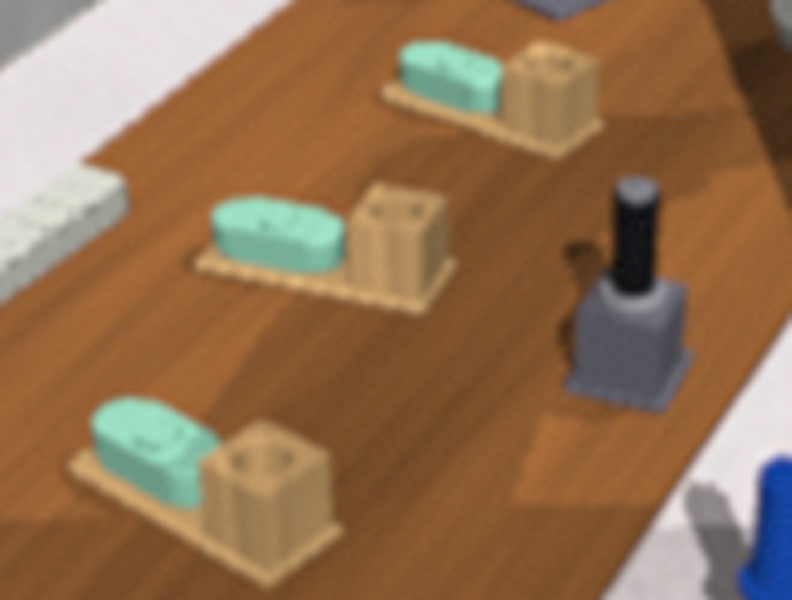

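Run:
```python
from h import *
I={n:bot.get_image(n) for n in("side","top")}
T=lambda u,v:(235+u/4.4-.4,140+v/4.4-.4)
S=lambda u,v:(235+u/4.8-.4,160+v/4.8-.4)
P=dict(holeL=((70,272),(262,460)),holeM=((393,203),(397,212)),holeR=((673,204),(553,65)),
padL=((100,182),(158,437)),padM=((381,111),(273,222)),padR=((684,113),(460,72)),gtop=((358,402),(637,187)))
for k,(a,b) in P.items():
    p,e=tri(I["top"],T(*a),I["side"],S(*b)); print(k,p.round(1),round(e,1))
hsv=cv2.cvtColor(I["top"]["color"],cv2.COLOR_BGR2HSV)
m=cv2.inRange(hsv,(70,60,80),(95,255,255));n,l,st,c=cv2.connectedComponentsWithStats(m)
for i in range(1,n):
    if st[i,4]>50:print("cover top",st[i],c[i].round(2))
hsv=cv2.cvtColor(I["side"]["color"],cv2.COLOR_BGR2HSV)
# stand foot corners from side/top
for nm,a in(("footBL",(322,465)),("footBR",(402,460)),("dockL front",(106,324)),("dockM fr",(434,248)),("dockM fl",(362,254)),("dockR fr",(696,257)),("dockR fl",(625,248))):
    for z in(0,20,40): print(nm,z,plane(I["top"],T(*a),z)[:2].round(1),end=" ")
    print()
```

```text
holeL [533.5 209.5  58.9] 0.9
holeM [581.2 -10.5  59.1] 0.3
holeR [ 578.5 -202.5   59.9] 2.8
padL [601.8 194.2  38.8] 0.5
padM [653.9  -1.9  37.5] 1.9
padR [ 650.3 -217.5   31.9] 4.9
gtop [435.2  11.8 125. ] 2.5
cover top [317 155  10  22 153] [321.67 165.22]
cover top [385 156  10  22 178] [389.49 166.16]
cover top [253 171  12  22 195] [258.42 181.56]
footBL 0 [407.7  39.7] footBL 20 [405.9  38.9] footBL 40 [404.2  38.1] 
footBR 0 [411.1 -16.2] footBR 20 [409.2 -16.1] footBR 40 [407.4 -15.9] 
dockL front 0 [507.9 193.6] dockL front 20 [504.6 190.3] dockL front 40 [501.2 187.1] 
dockM fr 0 [562.3 -39.6] dockM fr 20 [558.  -39.2] dockM fr 40 [553.8 -38.7] 
dockM fl 0 [558.1  11.8] dockM fl 20 [553.9  11.4] dockM fl 40 [549.7  11.1] 
dockR fr 0 [ 555.1 -226.8] dockR fr 20 [ 551.  -223.4] dockR fr 40 [ 546.9 -219.9] 
dockR fl 0 [ 561.9 -176.2] dockR fl 20 [ 557.6 -173.5] dockR fl 40 [ 553.4 -170.9]
```

```bash
python3 -m jog '[{"rz":-7.1,"tz":-0.3},{"rz":-7.1},{"rz":-7.1},{"rz":-7.1},{"rz":-7.1}]'; python3 -m jog '[{"rz":-7.1},{"rz":-7.1},{"rz":-7.1},{"rz":-7.0},{"rz":0}]'
cat >> h.py <<'E'
from scipy.spatial.transform import Rotation as Ro
def go(target,yaw=90):
    """print shift in tool axes (cm) and turn (deg) still needed to target with tool straight down"""
    s=bot.state();R=Ro.from_rotvec(s["ee_rot"])
    d=R.inv().apply(np.asarray(target,float)-s["tool_pos"])/10
    y=np.radians(yaw);Rt=Ro.from_matrix(np.array([[np.cos(y),np.sin(y),0],[np.sin(y),-np.cos(y),0],[0,0,-1]]).T)
    print("t",round(s["time_s"],2),"pos",s["tool_pos"].round(2),"d cm",d.round(3),"turn deg",np.degrees((R.inv()*Rt).as_rotvec()).round(2),"F",s["wrist_force"].round(2),"gap",round(s["finger_gap"],2),"q",s["q"].round(2))
E
python3 -c "
from h import *
go((435,12,160))"
```

```text
t 0.2 pos [ 242.51 -493.47  221.59] d cm [ 39.567 -36.871   6.194] turn deg [-4.000e-02 -3.000e-02 -6.383e+01] F [-0.23  0.18 -0.42] gap 85.3 q [-1.27  0.26  0.02  1.33 -0.    1.42]invalid input
invalid input
```

Run:
```python
from h import *
im=bot.get_image("top");cv2.imwrite("pics/top1.png",im["color"])
c=im["color"]
cv2.imwrite("pics/l.png",np.hstack([cv2.resize(c[160:220,230:290],(390,390),interpolation=cv2.INTER_CUBIC),cv2.resize(c[205:265,290:350],(390,390),interpolation=cv2.INTER_CUBIC)]))
```

```text
(no output)
```

View pics/l.png

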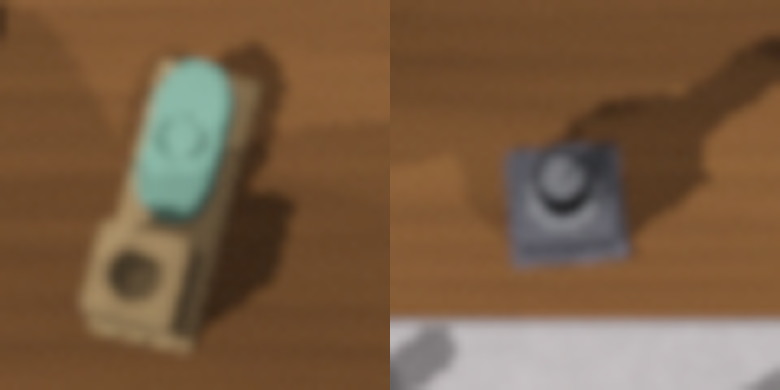

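```bash
python3 -m jog '[{"tx":0,"ty":0,"tz":-0.3,"rx":0,"ry":0,"rz":-7.1,"grip":1}]'
```

```text
time_s: 0.33
tool_pos: [242.5, -493.3, 224.4]
ee_rot: [-3.01, -0.896, -0.0]
wrist_force: [-0.7, 0.7, 0.3]
finger_gap: 85.4
```

```bash
python3 -m jog '[{"rz":-7.1,"grip":1},{"rz":-7.1,"grip":1},{"rz":-7.1,"grip":1},{"rz":-7.1,"grip":1},{"rz":-7.1,"grip":1}]'
```

```text
invalid input
```

```bash
python3 -m jog '[{"tx":0,"ty":0,"tz":0,"rx":0,"ry":0,"rz":-7.1,"grip":1},{"tx":0,"ty":0,"tz":0,"rx":0,"ry":0,"rz":-7.1,"grip":1},{"tx":0,"ty":0,"tz":0,"rx":0,"ry":0,"rz":-7.1,"grip":1},{"tx":0,"ty":0,"tz":0,"rx":0,"ry":0,"rz":-7.1,"grip":1}]'
python3 -m jog '[{"tx":0,"ty":0,"tz":0,"rx":0,"ry":0,"rz":-7.1,"grip":1},{"tx":0,"ty":0,"tz":0,"rx":0,"ry":0,"rz":-7.1,"grip":1},{"tx":0,"ty":0,"tz":0,"rx":0,"ry":0,"rz":-7.1,"grip":1},{"tx":0,"ty":0,"tz":0,"rx":0,"ry":0,"rz":-7.0,"grip":1}]'
python3 -c "
from h import *
go((435,12,200))"
```

```text
time_s: 0.67
tool_pos: [242.6, -493.6, 224.9]
ee_rot: [-2.692, -1.618, -0.0]
wrist_force: [-0.0, 0.4, 1.3]
finger_gap: 85.3
time_s: 1.0
tool_pos: [242.6, -493.6, 224.9]
ee_rot: [-2.215, -2.228, -0.0]
wrist_force: [-0.2, -0.3, -0.8]
finger_gap: 85.5
t 1.0 pos [ 242.58 -493.56  224.89] d cm [50.445 19.53   2.497] turn deg [-0.   -0.01  0.33] F [-0.18 -0.28 -0.76] gap 85.48 q [-1.27  0.26  0.03  1.34 -0.    0.3 ]
```

```bash
python3 -m jog '[{"tx":3.6,"ty":1.4,"tz":0,"rx":0,"ry":0,"rz":0,"grip":1},{"tx":3.6,"ty":1.4,"tz":0,"rx":0,"ry":0,"rz":0,"grip":1},{"tx":3.6,"ty":1.4,"tz":0,"rx":0,"ry":0,"rz":0,"grip":1},{"tx":3.6,"ty":1.4,"tz":0,"rx":0,"ry":0,"rz":0,"grip":1},{"tx":3.6,"ty":1.4,"tz":0,"rx":0,"ry":0,"rz":0,"grip":1}]'
python3 -m jog '[{"tx":3.6,"ty":1.4,"tz":0,"rx":0,"ry":0,"rz":0,"grip":1},{"tx":3.6,"ty":1.4,"tz":0,"rx":0,"ry":0,"rz":0,"grip":1},{"tx":3.6,"ty":1.4,"tz":0,"rx":0,"ry":0,"rz":0,"grip":1},{"tx":3.6,"ty":1.4,"tz":0,"rx":0,"ry":0,"rz":0,"grip":1},{"tx":3.6,"ty":1.4,"tz":0,"rx":0,"ry":0,"rz":0.3,"grip":1}]'
python3 -m jog '[{"tx":3.6,"ty":1.4,"tz":0,"rx":0,"ry":0,"rz":0,"grip":1},{"tx":3.6,"ty":1.4,"tz":0,"rx":0,"ry":0,"rz":0,"grip":1},{"tx":3.4,"ty":1.4,"tz":0.5,"rx":0,"ry":0,"rz":0,"grip":1},{"tx":2.5,"ty":1,"tz":1,"rx":0,"ry":0,"rz":0,"grip":1},{"tx":0,"ty":0,"tz":0,"rx":0,"ry":0,"rz":0,"grip":1}]'
python3 - <<'E'
from h import *
go((435,12,200))
for n in("side","top"):
    im=bot.get_image(n);cv2.imwrite(f"pics/{n}2.png",im["color"])
E
```

```text
time_s: 1.42
tool_pos: [312.8, -312.0, 224.9]
ee_rot: [2.223, 2.22, 0.0]
wrist_force: [0.6, -0.5, -0.5]
finger_gap: 85.5
time_s: 1.83
tool_pos: [382.9, -131.9, 225.2]
ee_rot: [2.228, 2.214, 0.0]
wrist_force: [1.5, -0.9, -0.0]
finger_gap: 85.4
time_s: 2.25
tool_pos: [436.0, 0.8, 208.6]
ee_rot: [-2.222, -2.218, -0.0]
wrist_force: [-0.3, 0.2, -0.3]
finger_gap: 85.3
t 2.25 pos [435.96   0.84 208.61] d cm [ 1.115 -0.097  0.863] turn deg [-0.07 -0.08 -0.09] F [-0.27  0.18 -0.32] gap 85.3 q [-0.19  0.07 -0.25  1.25  0.    1.38]
```

View pics/side2.png

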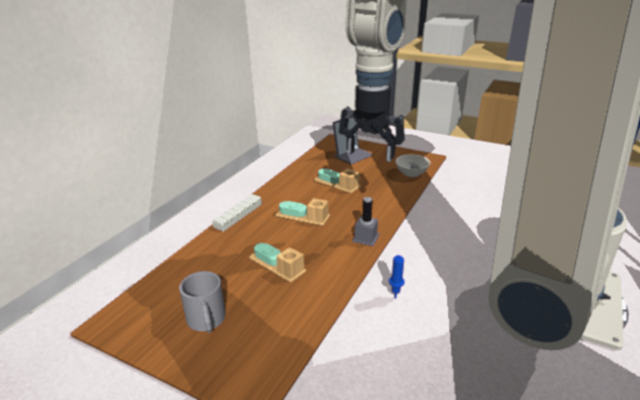

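View pics/top2.png

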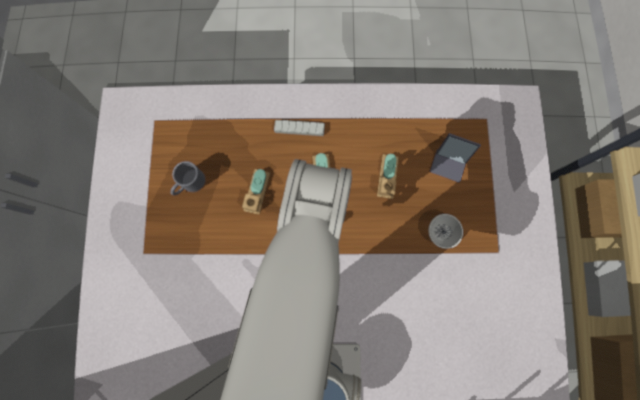

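Run:
```python
from h import *
I={n:bot.get_image(n) for n in("side","top")}
s=bot.state();print(s["tool_pos"],s["q"].round(3))
for p in(s["tool_pos"],s["tool_pos"]-[0,0,19],(435,12,129),(435,12,120),(435,12,92)):
    print(np.round(p,1),proj(I["side"],p).round(1),proj(I["top"],p).round(1))
c=I["side"]["color"][90:250,310:440]
cv2.imwrite("pics/s3.png",cv2.resize(c,None,fx=4.5,fy=4.5/1.2,interpolation=cv2.INTER_CUBIC) if 0 else cv2.resize(c,(487,600),interpolation=cv2.INTER_CUBIC))
```

```text
[435.35098701  -3.49206946 210.17296469] [-0.201  0.067 -0.246  1.257 -0.     1.376]
[435.4  -3.5 210.2] [370.6 163.4] [321.4 227.3]
[435.4  -3.5 191.2] [370.3 170.8] [321.5 228.2]
[435  12 129] [366.9 197.1] [316.  231.3]
[435  12 120] [366.8 200.3] [316.1 231.7]
[435  12  92] [366.4 210.4] [316.3 232.9]
```

View pics/s3.png

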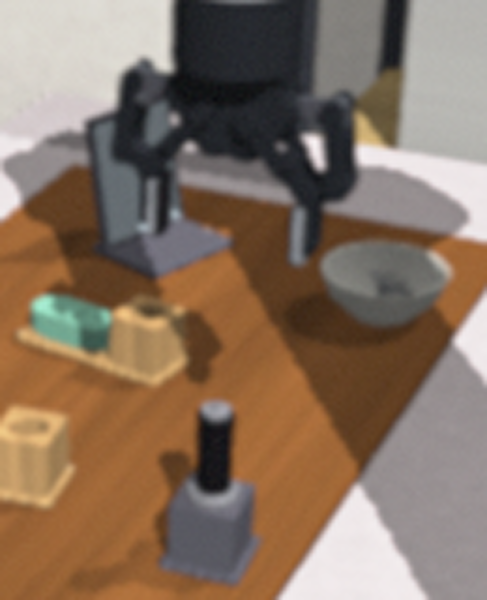

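```bash
python3 -m jog '[{"tx":0,"ty":0,"tz":0,"rx":0,"ry":0,"rz":0,"grip":1},{"tx":0,"ty":0,"tz":0,"rx":0,"ry":0,"rz":0,"grip":1},{"tx":0,"ty":0,"tz":0,"rx":0,"ry":0,"rz":0,"grip":1}]'
python3 - <<'E'
from h import *
im=bot.get_image("side")
s=bot.state();print(s["tool_pos"],s["joint_vel"].round(4))
c=im["color"][60:200,310:440].copy()
c=cv2.resize(c,None,fx=4,fy=4,interpolation=cv2.INTER_CUBIC)
def mk(p,col):
    u=(proj(im,p)-[310,60]+.5)*4; cv2.circle(c,tuple(int(a) for a in u),4,col,-1)
t=s["tool_pos"]
mk(t,(0,0,255));mk(t-[0,0,6],(0,255,0));mk(t+[42,0,-6],(255,0,0));mk(t-[42,0,6],(255,0,0));mk(t+[0,0,54],(0,255,255));mk(t+[0,0,100],(0,255,255))
cv2.imwrite("pics/s4.png",c)
E
```

```text
time_s: 2.7
tool_pos: [435.4, -3.8, 210.2]
ee_rot: [2.229, 2.213, 0.0]
wrist_force: [0.5, 0.2, 0.3]
finger_gap: 85.2
[435.45680145  -3.72559821 210.21324633] [ 0.0066  0.0029 -0.     -0.0025  0.0012  0.0007]
```

View pics/s4.png

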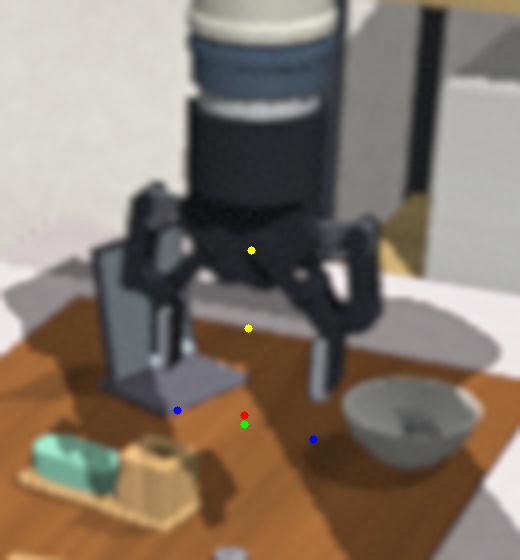

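```bash
python3 - <<'E'
from h import *
im=bot.get_image("side");it=bot.get_image("top")
for p in((0,0,0),(90,90,0),(-90,90,0),(90,-90,0),(0,0,150)): print(p,proj(im,p).round(1),proj(it,p).round(1))
for i in(im,it):
    T=i["world_to_cam"];print((-T[:3,:3].T@T[:3,3]).round(1), np.abs(T[:3,:3]@T[:3,:3].T-np.eye(3)).max())
t=bot.state()["tool_pos"]
# what offsets along z or y match tips at pixel
u=(310+246/4-.5,60+380/4-.5)
c,d=ray(im,u)
for z in(204,229): print(plane(im,u,z))
E
python3 -c "
import cv2
a=cv2.imread('pics/side0.png')[180:340,480:640];cv2.imwrite('pics/base.png',cv2.resize(a,None,fx=3.5,fy=3.5))"
```

```text
(0, 0, 0) [557.3 293.1] [321.  384.2]
(90, 90, 0) [505.3 306. ] [290.4 352.6]
(-90, 90, 0) [606.4 337.3] [290. 416.]
(90, -90, 0) [518.1 257.7] [351.4 352.5]
(0, 0, 150) [575.5 234.9] [320.6 398.3]
[ 79.2 900.5 687.7] 4.440892098500626e-16
[ 295.7   -9.1 1260.6] 2.220446049250313e-16
[457.79649678 -60.27476903 204.        ]
[438.22740238 -10.61755335 229.        ]
```

View pics/base.png

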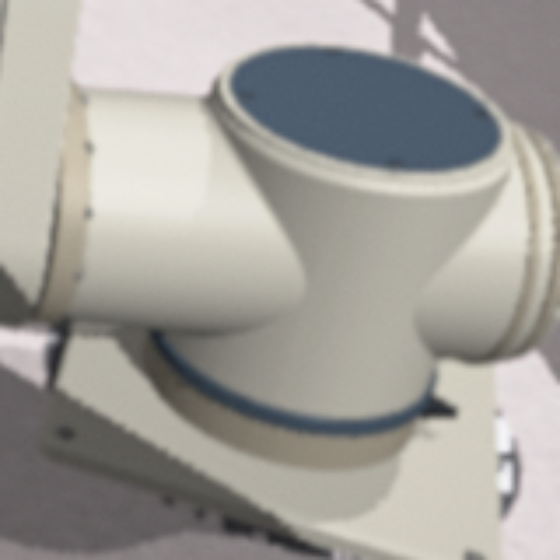

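```bash
python3 -m jog '[{"tx":1.5,"ty":0,"tz":1,"rx":0,"ry":0,"rz":0,"grip":1},{"tx":0,"ty":0,"tz":2,"rx":0,"ry":0,"rz":0,"grip":1},{"tx":0,"ty":0,"tz":2,"rx":0,"ry":0,"rz":0,"grip":1},{"tx":0,"ty":0,"tz":0,"rx":0,"ry":0,"rz":0,"grip":1},{"tx":0,"ty":0,"tz":0,"rx":0,"ry":0,"rz":0,"grip":1}]'
cat > mk.py <<'E'
from h import *
import sys
def shot(name,cam,x,y,w,h,k,pts=()):
    im=bot.get_image(cam); c=cv2.resize(im["color"][y:y+h,x:x+w],None,fx=k,fy=k,interpolation=cv2.INTER_CUBIC)
    for p,col in pts:
        u=(proj(im,p)-[x,y]+.5)*k; cv2.circle(c,tuple(int(a) for a in u),3,col,-1)
    cv2.imwrite(name,c); return im
E
python3 - <<'E'
from mk import *
t=bot.state()["tool_pos"];go((435,12,92))
shot("pics/s5.png","side",310,110,120,140,4.2,[(t,(0,0,255)),(t-[0,0,6],(0,255,0))])
E
```

```text
time_s: 3.27
tool_pos: [435.1, 12.0, 159.8]
ee_rot: [-2.227, -2.214, 0.002]
wrist_force: [0.0, 0.8, 0.4]
finger_gap: 85.6
t 3.27 pos [435.1   11.97 159.84] d cm [2.000e-03 1.000e-03 6.784e+00] turn deg [-0.1  -0.01 -0.34] F [0.05 0.77 0.43] gap 85.62 q [-0.17  0.09 -0.35  1.13 -0.    1.41]
```

View pics/s5.png

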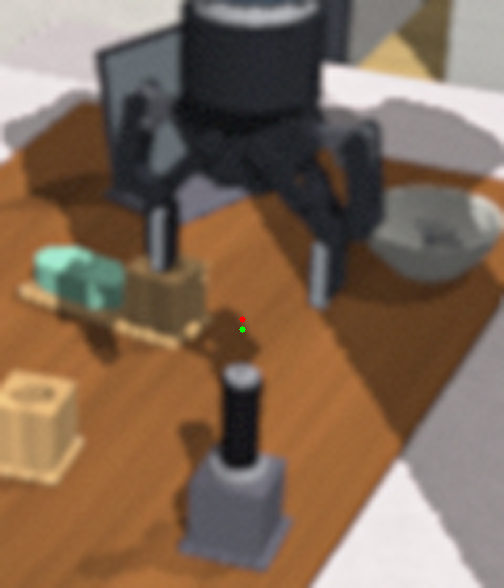

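```bash
python3 -m jog '[{"tx":0,"ty":0,"tz":2,"rx":0,"ry":0,"rz":0,"grip":1},{"tx":0,"ty":0,"tz":2,"rx":0,"ry":0,"rz":0,"grip":1},{"tx":0,"ty":0,"tz":1,"rx":0,"ry":0,"rz":0,"grip":1},{"tx":0,"ty":0,"tz":0,"rx":0,"ry":0,"rz":0,"grip":1},{"tx":0,"ty":0,"tz":0,"rx":0,"ry":0,"rz":0,"grip":1}]'
python3 - <<'E'
from mk import *
t=bot.state()["tool_pos"];go((435,12,92))
shot("pics/s6.png","side",310,110,120,140,4.2,[(t,(0,0,255)),(t-[0,0,6],(0,255,0))])
shot("pics/t6.png","top",260,140,130,120,4.2,[(t,(0,0,255)),(t-[0,0,6],(0,255,0))])
E
```

```text
time_s: 3.73
tool_pos: [436.1, 11.8, 111.0]
ee_rot: [2.228, 2.214, 0.001]
wrist_force: [0.5, -0.2, 0.3]
finger_gap: 85.4
t 3.73 pos [436.08  11.83 110.96] d cm [ 0.016 -0.11   1.896] turn deg [ 0.04  0.01 -0.34] F [ 0.48 -0.22  0.29] gap 85.38 q [-0.17  0.13 -0.44  1.   -0.    1.41]
```

View pics/s6.png

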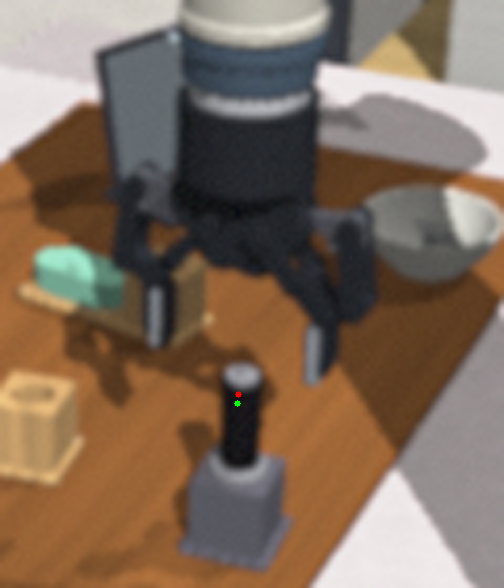

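View pics/t6.png

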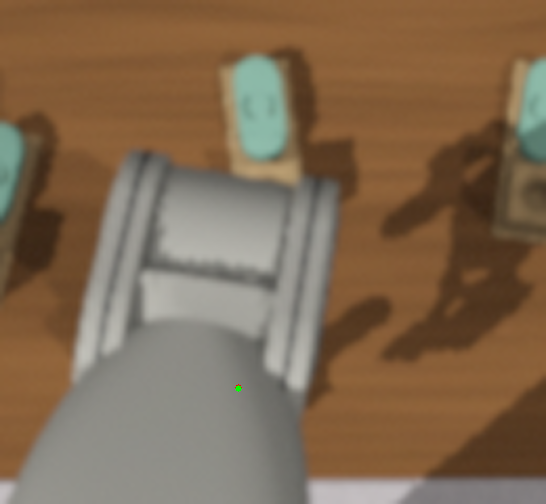

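```bash
python3 -m jog '[{"tx":0,"ty":-0.1,"tz":1,"rx":0,"ry":0,"rz":0,"grip":1},{"tx":0,"ty":0,"tz":1,"rx":0,"ry":0,"rz":0,"grip":1},{"tx":0,"ty":0,"tz":0.5,"rx":0,"ry":0,"rz":0,"grip":1},{"tx":0,"ty":0,"tz":0,"rx":0,"ry":0,"rz":0,"grip":1},{"tx":0,"ty":0,"tz":0,"rx":0,"ry":0,"rz":0,"grip":1}]'
python3 - <<'E'
from mk import *
t=bot.state()["tool_pos"];go((435,12,92))
shot("pics/s7.png","side",310,110,120,140,4.2,[(t,(0,0,255)),(t+[0,0,19],(0,255,0))])
E
```

```text
time_s: 4.25
tool_pos: [434.9, 12.0, 85.6]
ee_rot: [2.227, 2.215, 0.001]
wrist_force: [0.4, 0.9, -0.4]
finger_gap: 84.8
t 4.25 pos [434.94  11.97  85.59] d cm [ 0.003  0.006 -0.641] turn deg [ 0.03  0.01 -0.33] F [ 0.39  0.88 -0.39] gap 84.84 q [-0.17  0.15 -0.49  0.93 -0.    1.41]
```

View pics/s7.png

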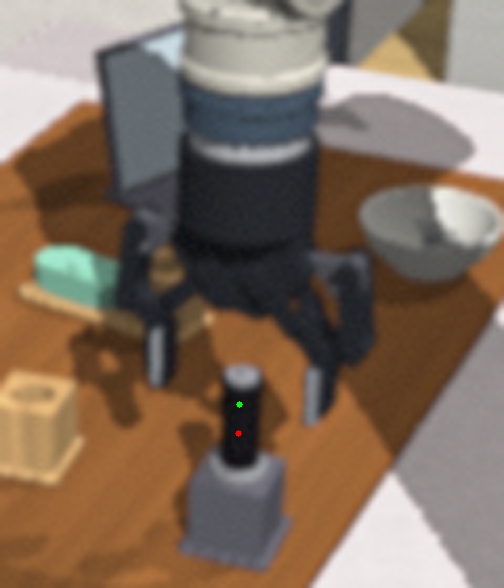

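```bash
python3 -m jog '[{"tx":0,"ty":0,"tz":0.8,"rx":0,"ry":0,"rz":0,"grip":1},{"tx":0,"ty":0,"tz":0.8,"rx":0,"ry":0,"rz":0,"grip":1},{"tx":0,"ty":0,"tz":0.4,"rx":0,"ry":0,"rz":0,"grip":1},{"tx":0,"ty":0,"tz":0,"rx":0,"ry":0,"rz":0,"grip":1},{"tx":0,"ty":0,"tz":0,"rx":0,"ry":0,"rz":0,"grip":1}]'
python3 - <<'E'
from mk import *
t=bot.state()["tool_pos"];go((435,12,64))
shot("pics/s8.png","side",310,110,120,140,4.2,[(t,(0,0,255)),(t+[0,0,19],(0,255,0))])
E
```

```text
time_s: 4.72
tool_pos: [434.3, 12.1, 64.6]
ee_rot: [-2.227, -2.214, 0.001]
wrist_force: [-0.4, 0.1, 0.1]
finger_gap: 85.4
t 4.72 pos [434.29  12.07  64.59] d cm [-0.007  0.071  0.059] turn deg [-0.06 -0.01 -0.33] F [-0.35  0.11  0.11] gap 85.43 q [-0.17  0.18 -0.52  0.88 -0.    1.41]
```

View pics/s8.png

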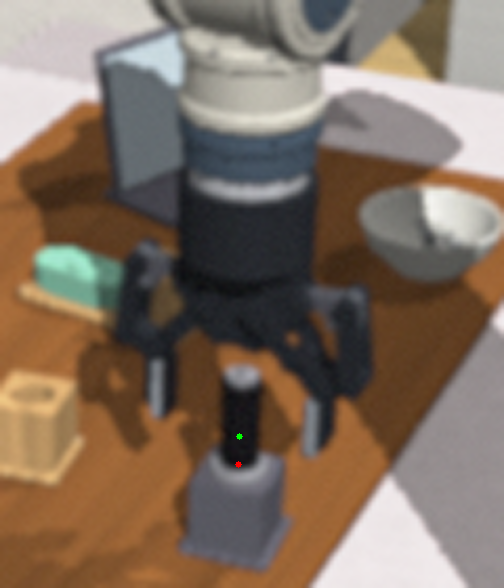

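```bash
python3 -m jog '[{"tx":0,"ty":0,"tz":0,"rx":0,"ry":0,"rz":0,"grip":-1},{"tx":0,"ty":0,"tz":0,"rx":0,"ry":0,"rz":0,"grip":-1},{"tx":0,"ty":0,"tz":0,"rx":0,"ry":0,"rz":0,"grip":-1},{"tx":0,"ty":0,"tz":0,"rx":0,"ry":0,"rz":0,"grip":-1},{"tx":0,"ty":0,"tz":0,"rx":0,"ry":0,"rz":0,"grip":-1}]' 40
python3 - <<'E'
from mk import *
t=bot.state()["tool_pos"];go((435,12,64))
shot("pics/s9.png","side",310,110,120,140,4.2,[(t,(0,0,255)),(t+[0,0,19],(0,255,0))])
E
```

```text
time_s: 5.18
tool_pos: [434.6, 12.0, 65.1]
ee_rot: [2.228, 2.215, 0.0]
wrist_force: [-2.3, 0.1, 3.8]
finger_gap: 25.6
t 5.18 pos [434.63  12.02  65.08] d cm [-0.001  0.037  0.108] turn deg [ 0.01  0.   -0.33] F [-2.32  0.12  3.83] gap 25.62 q [-0.17  0.17 -0.52  0.88 -0.    1.41]
```

View pics/s9.png

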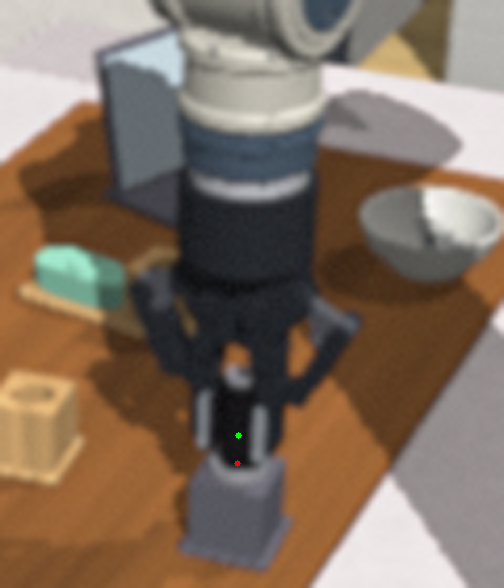

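```bash
python3 -m jog '[{"tx":0,"ty":0,"tz":0,"rx":0,"ry":0,"rz":0,"grip":-1},{"tx":0,"ty":0,"tz":0,"rx":0,"ry":0,"rz":0,"grip":-1},{"tx":0,"ty":0,"tz":-0.3,"rx":0,"ry":0,"rz":-0.3,"grip":-1},{"tx":0,"ty":0,"tz":-0.5,"rx":0,"ry":0,"rz":0,"grip":-1},{"tx":0,"ty":0,"tz":0,"rx":0,"ry":0,"rz":0,"grip":-1}]' 40
python3 -c "
from h import *
go((435,12,150))"
```

```text
time_s: 5.65
tool_pos: [435.0, 12.0, 73.7]
ee_rot: [2.221, 2.221, 0.001]
wrist_force: [0.3, 0.3, -1.8]
finger_gap: 23.4
t 5.65 pos [434.98  11.99  73.75] d cm [ 0.     0.009 -7.625] turn deg [ 0.05  0.01 -0.02] F [ 0.33  0.3  -1.76] gap 23.37 q [-0.17  0.17 -0.51  0.9   0.    1.41]
```

```bash
python3 -m jog '[{"tx":0,"ty":0,"tz":-2.0,"rx":0,"ry":0,"rz":0,"grip":-1},{"tx":0,"ty":0,"tz":-2.5,"rx":0,"ry":0,"rz":0,"grip":-1},{"tx":0,"ty":0,"tz":-2,"rx":0,"ry":0,"rz":0,"grip":-1},{"tx":0,"ty":0,"tz":-1.2,"rx":0,"ry":0,"rz":0,"grip":-1},{"tx":0,"ty":0,"tz":0,"rx":0,"ry":0,"rz":0,"grip":-1}]' 40
python3 - <<'E'
from mk import *
t=bot.state()["tool_pos"];go((435,12,150))
shot("pics/s10.png","side",310,110,120,140,4.2,[(t+[0,0,27],(0,0,255)),(t-[0,0,50],(0,255,0))])
E
```

```text
time_s: 6.07
tool_pos: [435.9, 11.8, 152.3]
ee_rot: [2.22, 2.219, 0.004]
wrist_force: [0.3, -0.4, -1.5]
finger_gap: 23.0
t 6.07 pos [435.87  11.83 152.33] d cm [ 0.017 -0.088  0.232] turn deg [ 0.24  0.04 -0.03] F [ 0.31 -0.37 -1.52] gap 23.02 q [-0.17  0.1  -0.37  1.1   0.    1.41]
```

View pics/s10.png

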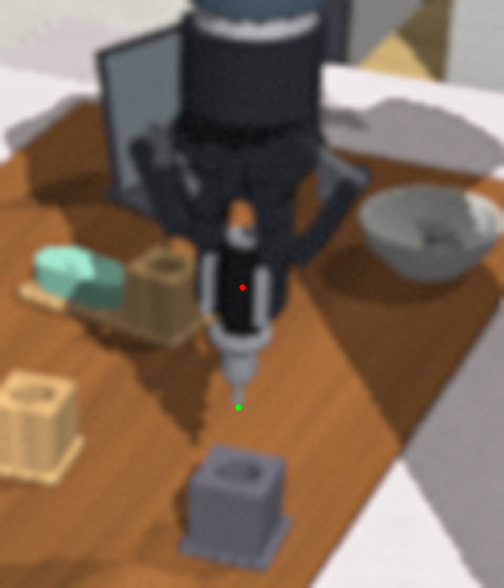

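Run:
```python
import cv2,numpy as np
t=cv2.imread("pics/top0.png");s=cv2.imread("pics/side0.png")
def c(i,x,y):
    a=cv2.resize(i[y-16:y+16,x-16:x+16],(384,384),interpolation=cv2.INTER_CUBIC)
    a=cv2.convertScaleAbs(a,alpha=1.3)
    for k in range(0,384,48): a[k,:6]=a[:6,k]=(0,0,255)
    return a
r1=np.hstack([c(t,258,182),c(t,322,166)]);cv2.imwrite("pics/p1.png",np.hstack([c(t,258,182),c(s,268,252)]))
cv2.imwrite("pics/p2.png",np.hstack([c(t,322,166),c(s,293,206)]))
cv2.imwrite("pics/p3.png",np.hstack([c(t,390,166),c(s,331,176)]))
```

```text
(no output)
```

View pics/p1.png

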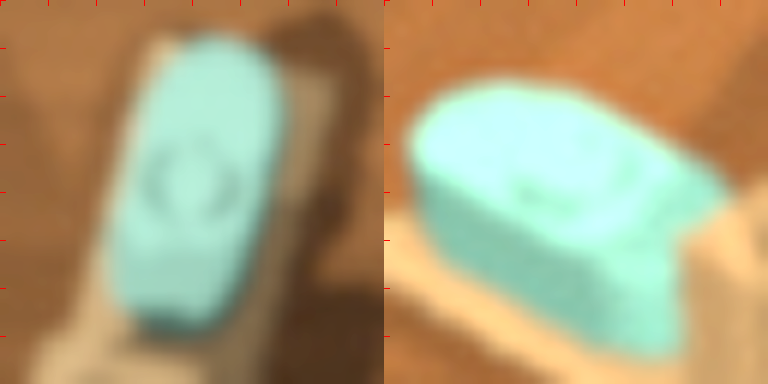

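View pics/p2.png

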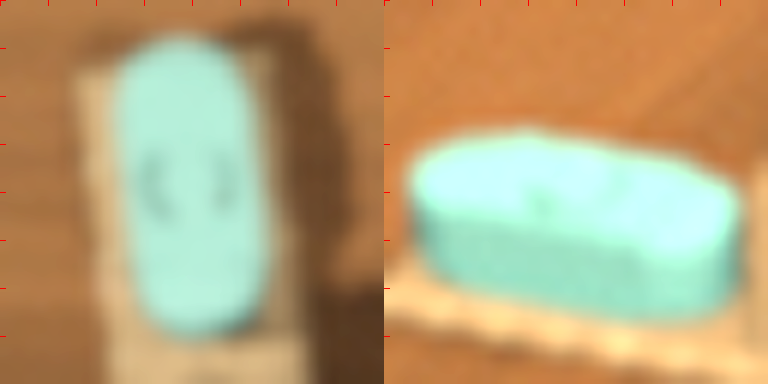

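View pics/p3.png

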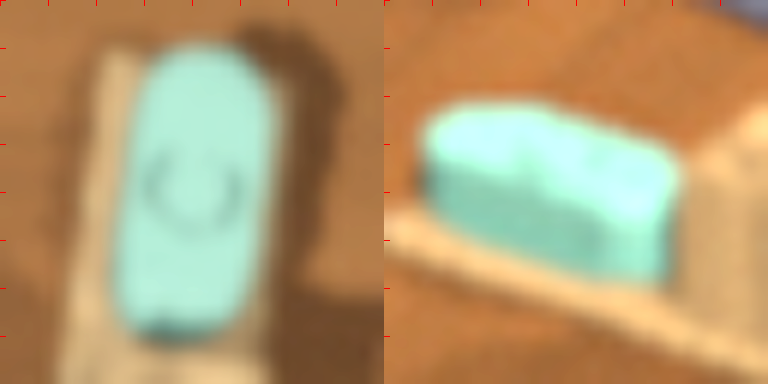

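Run:
```python
from h import *
im=bot.get_image("top");si=bot.get_image("side")
f=lambda x,y,u,v:(x-16+u/12-.5,y-16+v/12-.5)
T=lambda u,v:(235+u/4.4-.4,140+v/4.4-.4)
pads=dict(L=f(258,182,190,187),M=f(322,166,187,187),R=f(390,166,194,189))
holes=dict(L=T(70,272),M=T(393,203),R=T(673,204))
for k in pads:
    p=plane(im,pads[k],39.5);h=plane(im,holes[k],58.5);d=p-h
    print(k,pads[k],"pad",p.round(1),"hole",h.round(1),"dist",np.hypot(*d[:2]).round(1),"side proj pad",proj(si,p).round(1),"hole",proj(si,h).round(1))
```

```text
L (257.3333333333333, 181.08333333333334) pad [601.5 194.2  39.5] hole [534.  209.8  58.5] dist 69.2 side proj pad [267.5 250.4] hole [288.7 255.5]
M (321.0833333333333, 165.08333333333334) pad [651.6  -1.9  39.5] hole [581.5 -10.4  58.5] dist 70.7 side proj pad [292.5 205.5] hole [317.2 203.9]
R (389.6666666666667, 165.25) pad [ 650.6 -214.2   39.5] hole [ 580.2 -202.3   58.5] dist 71.4 side proj pad [329.1 172.6] hole [348.8 173.4]
```

```bash
python3 -m jog '[{"tx":2.4,"ty":2.2,"tz":0,"rx":0,"ry":0,"rz":0,"grip":-1},{"tx":3,"ty":2.7,"tz":0,"rx":0,"ry":0,"rz":0,"grip":-1},{"tx":3,"ty":2.7,"tz":0,"rx":0,"ry":0,"rz":0,"grip":-1},{"tx":3,"ty":2.7,"tz":0,"rx":0,"ry":0,"rz":0,"grip":-1},{"tx":3,"ty":2.7,"tz":0,"rx":0,"ry":0,"rz":0,"grip":-1}]'
python3 -m jog '[{"tx":2.4,"ty":2.2,"tz":0.5,"rx":0,"ry":0,"rz":0,"grip":-1},{"tx":1.4,"ty":1.4,"tz":1.0,"rx":0,"ry":0,"rz":0,"grip":-1},{"tx":0,"ty":0,"tz":1,"rx":0,"ry":0,"rz":0,"grip":-1},{"tx":0,"ty":0,"tz":0.5,"rx":0,"ry":0,"rz":0,"grip":-1},{"tx":0,"ty":0,"tz":0,"rx":0,"ry":0,"rz":0,"grip":-1}]'
python3 - <<'E'
from mk import *
t=bot.state()["tool_pos"];go((602,194,115))
t=t-[0,0,50]
shot("pics/s11.png","side",220,160,130,120,4.5,[(t+[0,0,77],(0,0,255)),(t,(0,255,0))])
shot("pics/t11.png","top",220,140,100,100,5,[(t,(0,0,255))])
E
```

```text
time_s: 6.63
tool_pos: [565.1, 157.5, 148.4]
ee_rot: [-2.221, -2.22, 0.003]
wrist_force: [1.1, -0.4, -0.6]
finger_gap: 23.0
time_s: 7.05
tool_pos: [599.0, 193.5, 117.2]
ee_rot: [-2.22, -2.219, 0.006]
wrist_force: [-0.9, -0.1, -1.9]
finger_gap: 22.9
t 7.05 pos [599.04 193.47 117.23] d cm [0.054 0.297 0.221] turn deg [-0.27  0.06 -0.02] F [-0.93 -0.15 -1.86] gap 22.9 q [ 0.18  0.44  0.03  1.16 -0.    1.75]
```

View pics/s11.png

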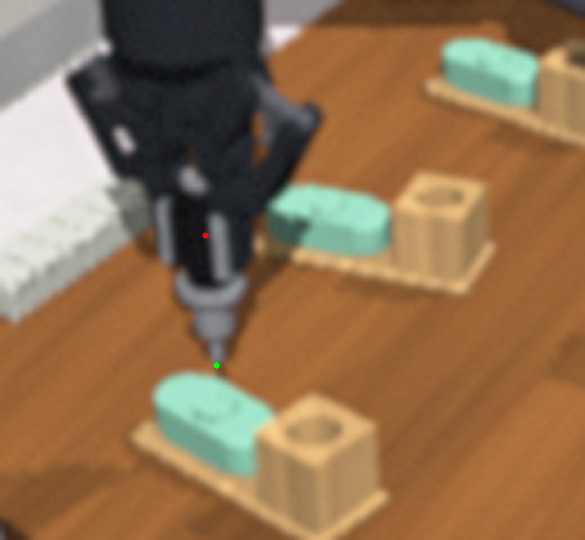

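View pics/t11.png

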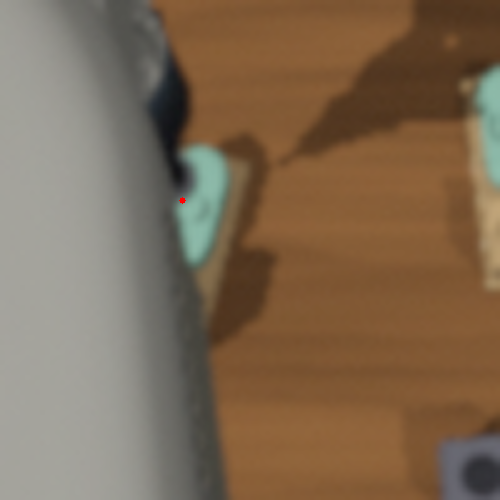

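```bash
python3 -m jog '[{"tx":0,"ty":0.2,"tz":0.6,"rx":0,"ry":0,"rz":0,"grip":-1},{"tx":0,"ty":0,"tz":0.6,"rx":0,"ry":0,"rz":0,"grip":-1},{"tx":0,"ty":0,"tz":0.4,"rx":0,"ry":0,"rz":0,"grip":-1},{"tx":0,"ty":0,"tz":0,"rx":0,"ry":0,"rz":0,"grip":-1},{"tx":0,"ty":0,"tz":0,"rx":0,"ry":0,"rz":0,"grip":-1}]'
python3 - <<'E'
from mk import *
t=bot.state()["tool_pos"];go((602,194,92))
t=t-[0,0,50]
im=shot("pics/s12.png","side",240,200,60,80,7,[(t,(0,255,0)),((602,194,39),(0,0,255))])
E
```

```text
time_s: 7.57
tool_pos: [602.4, 193.7, 103.8]
ee_rot: [-2.222, -2.22, 0.001]
wrist_force: [-0.6, 0.5, -1.4]
finger_gap: 22.8
t 7.57 pos [602.44 193.73 103.82] d cm [ 0.027 -0.043  1.182] turn deg [-0.03  0.   -0.04] F [-0.58  0.5  -1.42] gap 22.82 q [0.18 0.45 0.01 1.13 0.   1.75]
```

View pics/s12.png

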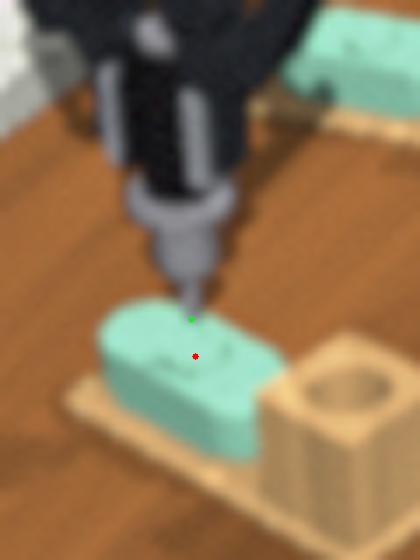

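```bash
python3 -m jog '[{"tx":0,"ty":0,"tz":0.5,"rx":0,"ry":0,"rz":0,"grip":-1},{"tx":0,"ty":0,"tz":0.4,"rx":0,"ry":0,"rz":0,"grip":-1},{"tx":0,"ty":0,"tz":0,"rx":0,"ry":0,"rz":0,"grip":-1},{"tx":0,"ty":0,"tz":0,"rx":0,"ry":0,"rz":0,"grip":-1}]'
for i in 1 2 3; do python3 -m jog '[{"tx":0,"ty":0,"tz":0,"rx":0,"ry":0,"rz":0,"grip":-1}]' | egrep 'pos|force'; done
python3 -m jog '[{"tx":0,"ty":0,"tz":0.2,"rx":0,"ry":0,"rz":0,"grip":-1},{"tx":0,"ty":0,"tz":0,"rx":0,"ry":0,"rz":0,"grip":-1}]'
```

```text
time_s: 7.95
tool_pos: [602.4, 193.9, 94.6]
ee_rot: [-2.222, -2.221, 0.001]
wrist_force: [0.6, -0.6, -0.6]
finger_gap: 23.0
tool_pos: [602.7, 194.0, 95.0]
wrist_force: [-0.5, -0.6, -0.8]
tool_pos: [602.8, 194.0, 95.1]
wrist_force: [0.5, -0.4, -0.7]
tool_pos: [602.8, 194.0, 95.1]
wrist_force: [-0.0, 0.3, -2.7]
time_s: 8.37
tool_pos: [602.6, 193.9, 92.7]
ee_rot: [-2.222, -2.221, 0.0]
wrist_force: [-1.0, 0.4, -2.1]
finger_gap: 23.3
```

```bash
for i in 1 2 3; do python3 -m jog '[{"tx":0,"ty":0,"tz":0.1,"rx":0,"ry":0,"rz":0,"grip":-1}]' | egrep 'pos|force';python3 -m jog '[{"tx":0,"ty":0,"tz":0,"rx":0,"ry":0,"rz":0,"grip":-1}]' | egrep 'pos|force'; done
```

```text
tool_pos: [602.7, 194.0, 92.0]
wrist_force: [-0.1, 0.2, -0.7]
tool_pos: [602.6, 194.0, 91.8]
wrist_force: [-1.0, 0.2, -2.3]
tool_pos: [602.8, 194.0, 91.0]
wrist_force: [0.1, 0.7, -1.1]
tool_pos: [602.6, 194.0, 90.8]
wrist_force: [0.2, 0.0, -1.1]
tool_pos: [602.7, 194.0, 90.1]
wrist_force: [-0.2, 0.0, -1.5]
tool_pos: [602.6, 193.9, 89.8]
wrist_force: [-0.5, -0.1, -0.9]
```

```bash
for i in 1 2 3 4; do python3 -m jog '[{"tx":0,"ty":0,"tz":0.1,"rx":0,"ry":0,"rz":0,"grip":-1}]' | egrep 'pos|force';python3 -m jog '[{"tx":0,"ty":0,"tz":0,"rx":0,"ry":0,"rz":0,"grip":-1}]' | egrep 'pos|force'; done
```

```text
tool_pos: [602.8, 194.0, 89.1]
wrist_force: [0.1, -0.1, -1.2]
tool_pos: [602.6, 193.9, 88.8]
wrist_force: [0.2, -0.2, -1.7]
tool_pos: [602.8, 194.0, 88.1]
wrist_force: [0.0, 0.4, -1.2]
tool_pos: [602.7, 193.9, 87.9]
wrist_force: [-1.1, 0.2, -1.0]
tool_pos: [602.8, 194.0, 87.1]
wrist_force: [-0.2, 0.6, -1.0]
tool_pos: [602.7, 193.9, 86.9]
wrist_force: [0.5, -0.1, -0.5]
tool_pos: [602.7, 194.0, 86.2]
wrist_force: [0.1, 0.1, 0.4]
tool_pos: [602.7, 194.0, 85.9]
wrist_force: [0.6, -0.9, 0.6]
```

```bash
for i in 1 2; do python3 -m jog '[{"tx":0,"ty":0,"tz":0.1,"rx":0,"ry":0,"rz":0,"grip":-1}]' | egrep 'pos|force';python3 -m jog '[{"tx":0,"ty":0,"tz":0,"rx":0,"ry":0,"rz":0,"grip":-1}]' | egrep 'pos|force'; done
```

```text
tool_pos: [602.7, 194.0, 85.2]
wrist_force: [-1.1, -0.2, -0.4]
tool_pos: [602.7, 194.0, 84.9]
wrist_force: [-0.5, -0.3, 0.6]
tool_pos: [602.7, 194.0, 84.2]
wrist_force: [0.3, 0.2, 1.2]
tool_pos: [602.8, 194.0, 84.0]
wrist_force: [-0.5, 1.2, 1.4]
```

```bash
for i in 1 2; do python3 -m jog '[{"tx":0,"ty":0,"tz":0.1,"rx":0,"ry":0,"rz":0,"grip":-1}]' | egrep 'pos|force';python3 -m jog '[{"tx":0,"ty":0,"tz":0,"rx":0,"ry":0,"rz":0,"grip":-1}]' | egrep 'pos|force';python3 -m jog '[{"tx":0,"ty":0,"tz":0,"rx":0,"ry":0,"rz":0,"grip":-1}]' | egrep 'pos|force'; done
python3 - <<'E'
from mk import *
t=bot.state()["tool_pos"]
t=t-[0,0,50]
im=shot("pics/s13.png","side",240,200,60,80,7,[])
E
```

```text
tool_pos: [602.7, 194.0, 83.2]
wrist_force: [-0.5, -0.5, 1.7]
tool_pos: [602.7, 194.0, 82.9]
wrist_force: [-0.6, -0.5, 1.1]
tool_pos: [602.8, 194.0, 83.1]
wrist_force: [-0.1, 0.4, 1.3]
tool_pos: [602.7, 194.0, 82.2]
wrist_force: [-0.5, -0.3, 2.0]
tool_pos: [602.8, 194.0, 81.9]
wrist_force: [-0.6, 0.1, 2.1]
tool_pos: [602.8, 194.0, 82.0]
wrist_force: [-0.2, -0.6, 1.7]
```

View pics/s13.png

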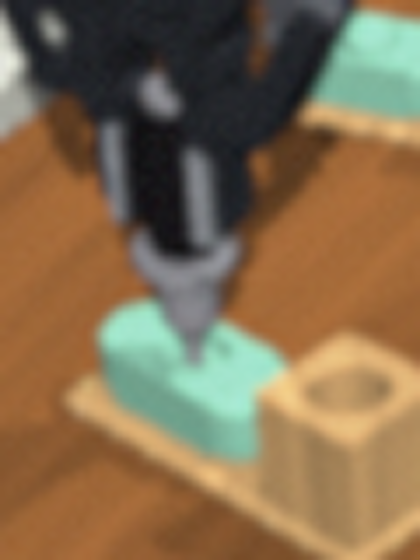

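```bash
for i in 1 2 3 4; do python3 -m jog '[{"tx":0,"ty":0,"tz":0.1,"rx":0,"ry":0,"rz":0,"grip":-1}]' | egrep 'pos|force';python3 -m jog '[{"tx":0,"ty":0,"tz":0,"rx":0,"ry":0,"rz":0,"grip":-1}]' | egrep 'pos|force';done
```

```text
tool_pos: [602.8, 194.0, 81.2]
wrist_force: [-0.2, 0.1, 1.8]
tool_pos: [602.7, 193.9, 80.9]
wrist_force: [-0.3, -0.1, 2.8]
tool_pos: [602.8, 194.0, 80.1]
wrist_force: [-0.1, 0.7, 2.8]
tool_pos: [602.8, 193.9, 79.9]
wrist_force: [0.2, 1.1, 4.0]
tool_pos: [602.8, 194.0, 79.1]
wrist_force: [-0.3, -1.3, 3.8]
tool_pos: [602.7, 194.0, 78.9]
wrist_force: [0.1, -0.7, 3.9]
tool_pos: [602.8, 194.0, 78.2]
wrist_force: [-0.8, -0.6, 3.8]
tool_pos: [602.7, 194.0, 77.9]
wrist_force: [0.4, 0.5, 5.6]
```

```bash
python3 -m jog '[{"tx":0,"ty":0,"tz":0.05,"rx":0,"ry":0,"rz":0,"grip":-1}]' | egrep 'pos|force'; for i in 1 2 3 4 5 6 7 8 9 10 11 12; do python3 -m jog '[{"tx":0,"ty":0,"tz":0,"rx":0,"ry":0,"rz":0,"grip":-1}]' | egrep 'time|force';done
python3 -c "
from mk import *
shot('pics/s14.png','side',240,200,60,80,7,[])"
```

```text
tool_pos: [602.7, 194.0, 77.6]
wrist_force: [0.1, -0.2, 4.0]
time_s: 11.25
wrist_force: [0.0, -0.5, 4.0]
time_s: 11.33
wrist_force: [1.1, -0.9, 4.9]
time_s: 11.42
wrist_force: [0.4, 0.6, 4.5]
time_s: 11.5
wrist_force: [0.9, 0.2, 3.9]
time_s: 11.58
wrist_force: [0.6, -0.2, 4.1]
time_s: 11.67
wrist_force: [0.2, -0.6, 4.6]
time_s: 11.75
wrist_force: [-0.4, -0.2, 4.2]
time_s: 11.83
wrist_force: [0.8, -0.5, 4.4]
time_s: 11.92
wrist_force: [0.2, -0.8, 4.1]
time_s: 12.0
wrist_force: [0.3, -0.3, 5.3]
time_s: 12.08
wrist_force: [0.2, 0.1, 4.3]
time_s: 12.17
wrist_force: [-1.0, -0.4, 3.9]
```

View pics/s14.png

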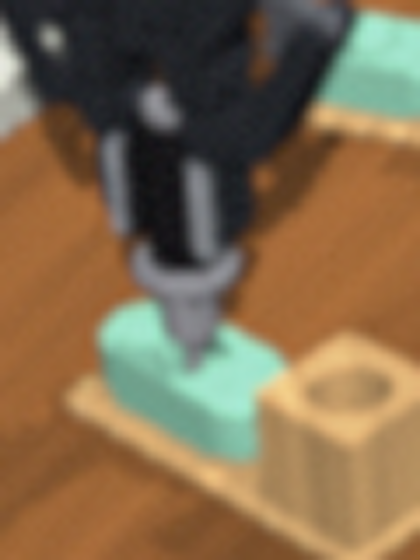

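```bash
python3 -m jog '[{"tx":0,"ty":0,"tz":0.1,"rx":0,"ry":0,"rz":0,"grip":-1}]' | egrep 'pos|force'; for i in 1 2 3 4 5 6 7 8; do python3 -m jog '[{"tx":0,"ty":0,"tz":0,"rx":0,"ry":0,"rz":0,"grip":-1}]' | egrep 'time|force|pos';done
```

```text
tool_pos: [602.7, 193.9, 76.6]
wrist_force: [-0.1, -0.8, 5.0]
time_s: 12.38
tool_pos: [602.7, 193.9, 76.4]
wrist_force: [-0.0, 0.3, 5.0]
time_s: 12.47
tool_pos: [602.7, 194.0, 76.5]
wrist_force: [0.8, -0.1, 5.0]
time_s: 12.55
tool_pos: [602.7, 193.9, 76.5]
wrist_force: [0.8, 0.3, 5.0]
time_s: 12.63
tool_pos: [602.7, 193.9, 76.5]
wrist_force: [-0.5, -0.5, 5.1]
time_s: 12.72
tool_pos: [602.7, 194.0, 76.5]
wrist_force: [-0.6, -0.1, 5.3]
time_s: 12.8
tool_pos: [602.7, 194.0, 76.5]
wrist_force: [-0.2, 0.2, 5.6]
time_s: 12.88
tool_pos: [602.7, 194.0, 76.5]
wrist_force: [-0.3, 0.4, 5.2]
time_s: 12.97
tool_pos: [602.7, 194.0, 76.5]
wrist_force: [0.9, -0.4, 4.3]
```

```bash
python3 -m jog '[{"tx":0,"ty":0,"tz":-1.5,"rx":0,"ry":0,"rz":0,"grip":-1},{"tx":0,"ty":0,"tz":-2.5,"rx":0,"ry":0,"rz":0,"grip":-1},{"tx":-1,"ty":0.3,"tz":-2,"rx":0,"ry":0,"rz":0,"grip":-1},{"tx":-2.6,"ty":0.7,"tz":0,"rx":0,"ry":0,"rz":0,"grip":-1},{"tx":-3.4,"ty":0.9,"tz":0,"rx":0,"ry":0,"rz":0,"grip":-1}]'
python3 -m jog '[{"tx":-3.6,"ty":0.9,"tz":0,"rx":0,"ry":0,"rz":0,"grip":-1},{"tx":-3.6,"ty":0.9,"tz":0,"rx":0,"ry":0,"rz":0,"grip":-1},{"tx":-3,"ty":0.7,"tz":0,"rx":0,"ry":0,"rz":0,"grip":-1},{"tx":-1.8,"ty":0.4,"tz":1,"rx":0,"ry":0,"rz":0,"grip":-1},{"tx":-0.6,"ty":0.1,"tz":1,"rx":0,"ry":0,"rz":0,"grip":-1}]'
python3 -m jog '[{"tx":0,"ty":0,"tz":1,"rx":0,"ry":0,"rz":0,"grip":-1},{"tx":0,"ty":0,"tz":0,"rx":0,"ry":0,"rz":0,"grip":-1},{"tx":0,"ty":0,"tz":0,"rx":0,"ry":0,"rz":0,"grip":-1}]'
python3 - <<'E'
from mk import *
t=bot.state()["tool_pos"];go((652.3,-1.9,100))
t=t-[0,0,50]
im=shot("pics/s15.png","side",260,150,70,80,7,[(t,(0,255,0)),((652.3,-1.9,39),(0,0,255))])
E
```

```text
time_s: 13.38
tool_pos: [621.5, 125.1, 137.2]
ee_rot: [2.218, 2.225, 0.001]
wrist_force: [1.3, -0.7, -2.3]
finger_gap: 23.1
time_s: 13.8
tool_pos: [651.9, -5.3, 115.4]
ee_rot: [-2.225, -2.217, 0.001]
wrist_force: [-0.7, -0.1, -1.4]
finger_gap: 22.6
time_s: 14.05
tool_pos: [650.6, -0.8, 105.4]
ee_rot: [-2.219, -2.22, 0.002]
wrist_force: [-0.0, -0.0, -0.6]
finger_gap: 22.9
t 14.05 pos [650.62  -0.81 105.35] d cm [-0.11   0.169  0.535] turn deg [-0.15 -0.04  0.03] F [-0.02 -0.02 -0.59] gap 22.87 q [-0.13  0.48  0.06  1.16  0.    1.44]
```

View pics/s15.png

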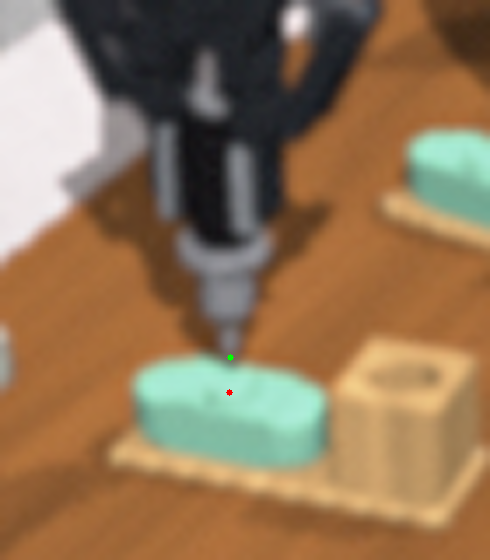

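```bash
python3 -m jog '[{"tx":-0.1,"ty":0.1,"tz":0.5,"rx":0,"ry":0,"rz":0,"grip":-1},{"tx":0,"ty":0,"tz":0.5,"rx":0,"ry":0,"rz":0,"grip":-1},{"tx":0,"ty":0,"tz":0.3,"rx":0,"ry":0,"rz":0,"grip":-1},{"tx":0,"ty":0,"tz":0,"rx":0,"ry":0,"rz":0,"grip":-1},{"tx":0,"ty":0,"tz":0,"rx":0,"ry":0,"rz":0,"grip":-1}]'
for i in 1 2 3 4; do python3 -m jog '[{"tx":0,"ty":0,"tz":0.1,"rx":0,"ry":0,"rz":0,"grip":-1}]' | egrep 'pos|force';python3 -m jog '[{"tx":0,"ty":0,"tz":0,"rx":0,"ry":0,"rz":0,"grip":-1}]' | egrep 'pos|force'; done
```

```text
time_s: 14.52
tool_pos: [652.4, -2.8, 93.3]
ee_rot: [-2.221, -2.221, 0.0]
wrist_force: [-0.4, -0.9, -1.0]
finger_gap: 22.8
tool_pos: [652.7, -3.0, 92.8]
wrist_force: [0.2, -0.4, -0.9]
tool_pos: [652.6, -3.1, 92.5]
wrist_force: [0.2, -0.6, -1.1]
tool_pos: [652.7, -3.1, 91.8]
wrist_force: [-0.0, 0.1, -1.6]
tool_pos: [652.6, -3.1, 91.4]
wrist_force: [-0.4, 0.1, -0.7]
tool_pos: [652.7, -3.1, 90.6]
wrist_force: [0.4, 0.9, -1.5]
tool_pos: [652.5, -3.1, 90.3]
wrist_force: [0.3, -0.1, -1.3]
tool_pos: [652.7, -3.1, 89.6]
wrist_force: [1.0, 0.7, -1.4]
tool_pos: [652.5, -3.1, 89.3]
wrist_force: [-0.6, 0.5, -1.7]
```

```bash
python3 -m jog '[{"tx":0.1,"ty":0,"tz":0.05,"rx":0,"ry":0,"rz":0,"grip":-1}]' | egrep 'pos|force';
for i in 1 2 3; do python3 -m jog '[{"tx":0,"ty":0,"tz":0.1,"rx":0,"ry":0,"rz":0,"grip":-1}]' | egrep 'pos|force';python3 -m jog '[{"tx":0,"ty":0,"tz":0,"rx":0,"ry":0,"rz":0,"grip":-1}]' | egrep 'pos|force'; done
```

```text
tool_pos: [652.6, -2.2, 89.0]
wrist_force: [-0.1, -1.0, -0.3]
tool_pos: [652.7, -2.0, 88.1]
wrist_force: [-0.1, -0.6, 0.5]
tool_pos: [652.7, -2.1, 88.0]
wrist_force: [-0.1, 0.7, 0.5]
tool_pos: [652.7, -2.1, 87.3]
wrist_force: [-0.5, -0.8, 1.2]
tool_pos: [652.7, -2.1, 87.1]
wrist_force: [-0.2, 0.7, 1.9]
tool_pos: [652.7, -2.1, 86.3]
wrist_force: [-0.9, -0.2, 2.6]
tool_pos: [652.7, -2.1, 86.1]
wrist_force: [-0.5, 0.0, 2.1]
```

```bash
for i in 1 2; do python3 -m jog '[{"tx":0,"ty":0,"tz":0.1,"rx":0,"ry":0,"rz":0,"grip":-1}]' | egrep 'pos|force';python3 -m jog '[{"tx":0,"ty":0,"tz":0,"rx":0,"ry":0,"rz":0,"grip":-1}]' | egrep 'pos|force'; done;  for i in 1 2 3 4 5 6; do python3 -m jog '[{"tx":0,"ty":0,"tz":0,"rx":0,"ry":0,"rz":0,"grip":-1}]' | egrep 'force|pos';done
python3 -c "
from mk import *
shot('pics/s16.png','side',260,150,70,80,7,[])"
```

```text
tool_pos: [652.7, -2.1, 85.3]
wrist_force: [-1.2, -0.4, 3.6]
tool_pos: [652.7, -2.1, 85.1]
wrist_force: [-0.7, 0.2, 4.5]
tool_pos: [652.7, -2.1, 84.4]
wrist_force: [-1.3, -0.1, 5.0]
tool_pos: [652.7, -2.1, 84.1]
wrist_force: [-0.7, -0.5, 5.1]
tool_pos: [652.7, -2.1, 84.2]
wrist_force: [-0.3, 0.1, 5.6]
tool_pos: [652.7, -2.1, 84.2]
wrist_force: [-0.9, 0.5, 4.4]
tool_pos: [652.7, -2.1, 84.3]
wrist_force: [-1.3, 0.2, 4.9]
tool_pos: [652.7, -2.1, 84.2]
wrist_force: [-0.4, -0.3, 4.4]
tool_pos: [652.7, -2.1, 84.3]
wrist_force: [-0.9, 0.3, 5.2]
tool_pos: [652.7, -2.1, 84.3]
wrist_force: [-0.8, -0.2, 6.1]
```

View pics/s16.png

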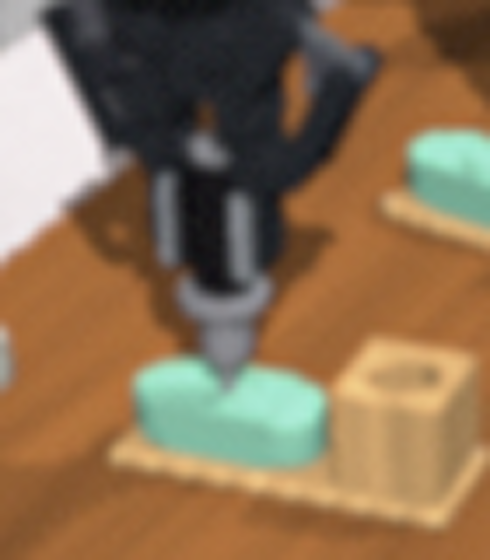

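```bash
python3 -m jog '[{"tx":0,"ty":0,"tz":0,"rx":0,"ry":0,"rz":0,"grip":-1},{"tx":0,"ty":0,"tz":0,"rx":0,"ry":0,"rz":0,"grip":-1},{"tx":0,"ty":0,"tz":0,"rx":0,"ry":0,"rz":0,"grip":-1},{"tx":0,"ty":0,"tz":0,"rx":0,"ry":0,"rz":0,"grip":-1}]'
python3 -m jog '[{"tx":0,"ty":0,"tz":-1.5,"rx":0,"ry":0,"rz":0,"grip":-1},{"tx":0,"ty":0,"tz":-2.5,"rx":0,"ry":0,"rz":0,"grip":-1},{"tx":-1,"ty":0,"tz":-1.5,"rx":0,"ry":0,"rz":0,"grip":-1},{"tx":-2.6,"ty":0,"tz":0,"rx":0,"ry":0,"rz":0,"grip":-1},{"tx":-3.6,"ty":0,"tz":0,"rx":0,"ry":0,"rz":0,"grip":-1}]'
python3 -m jog '[{"tx":-3.8,"ty":0,"tz":0,"rx":0,"ry":0,"rz":0,"grip":-1},{"tx":-3.8,"ty":0,"tz":0,"rx":0,"ry":0,"rz":0,"grip":-1},{"tx":-3.4,"ty":-0.1,"tz":0,"rx":0,"ry":0,"rz":0,"grip":-1},{"tx":-2.2,"ty":-0.1,"tz":1,"rx":0,"ry":0,"rz":0,"grip":-1},{"tx":-0.8,"ty":0,"tz":1,"rx":0,"ry":0,"rz":0,"grip":-1}]'
python3 -m jog '[{"tx":0,"ty":0,"tz":1,"rx":0,"ry":0,"rz":0,"grip":-1},{"tx":0,"ty":0,"tz":0.5,"rx":0,"ry":0,"rz":0,"grip":-1},{"tx":0,"ty":0,"tz":0,"rx":0,"ry":0,"rz":0,"grip":-1},{"tx":0,"ty":0,"tz":0,"rx":0,"ry":0,"rz":0,"grip":-1}]'
python3 - <<'E'
from mk import *
t=bot.state()["tool_pos"];go((651,-214.5,95))
t=t-[0,0,50]
im=shot("pics/s17.png","side",295,110,80,90,6.5,[(t,(0,255,0)),((651,-214.5,39),(0,0,255))])
im=shot("pics/t17.png","top",350,130,80,80,6.5,[(t,(0,255,0)),((651,-214.5,39),(0,0,255))])
E
```

```text
time_s: 16.98
tool_pos: [652.8, -2.1, 84.3]
ee_rot: [2.222, 2.221, 0.001]
wrist_force: [-2.0, -0.5, 4.7]
finger_gap: 23.1
time_s: 17.4
tool_pos: [653.0, -72.6, 139.8]
ee_rot: [2.217, 2.224, 0.002]
wrist_force: [0.5, -0.2, -2.1]
finger_gap: 22.9
time_s: 17.82
tool_pos: [650.1, -217.9, 118.1]
ee_rot: [2.225, 2.217, -0.001]
wrist_force: [0.3, -0.1, -2.0]
finger_gap: 22.5
time_s: 18.15
tool_pos: [650.5, -212.3, 103.7]
ee_rot: [-2.219, -2.222, 0.0]
wrist_force: [-0.5, -0.2, -0.9]
finger_gap: 23.1
t 18.15 pos [ 650.49 -212.33  103.66] d cm [-0.218  0.051  0.866] turn deg [-0.05 -0.04  0.07] F [-0.46 -0.18 -0.94] gap 23.15 q [-0.44  0.54  0.16  1.19  0.    1.13]
```

View pics/s17.png

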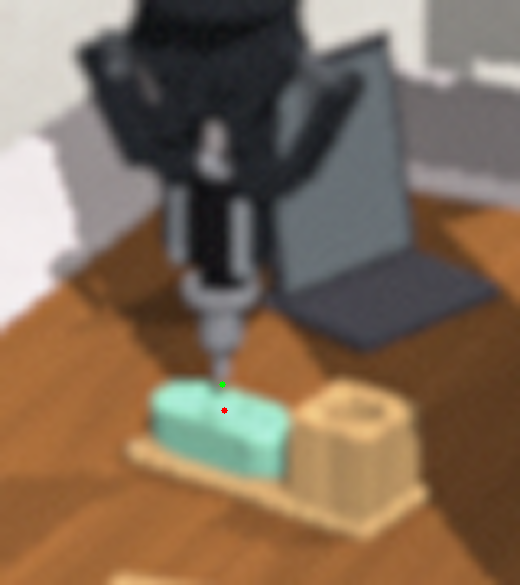

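View pics/t17.png

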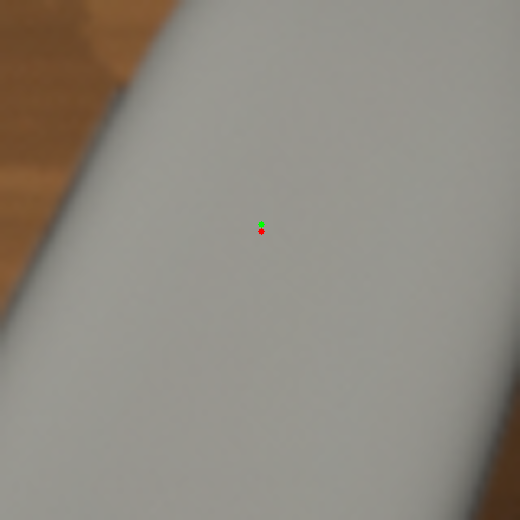

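```bash
python3 -m jog '[{"tx":0,"ty":0,"tz":0.4,"rx":0,"ry":0,"rz":0,"grip":-1},{"tx":0,"ty":0,"tz":0.4,"rx":0,"ry":0,"rz":0,"grip":-1},{"tx":0,"ty":0,"tz":0.2,"rx":0,"ry":0,"rz":0,"grip":-1},{"tx":0,"ty":0,"tz":0,"rx":0,"ry":0,"rz":0,"grip":-1},{"tx":0,"ty":0,"tz":0,"rx":0,"ry":0,"rz":0,"grip":-1}]'
for i in 1 2 ; do python3 -m jog '[{"tx":0,"ty":0,"tz":0.1,"rx":0,"ry":0,"rz":0,"grip":-1}]' | egrep 'pos|force';python3 -m jog '[{"tx":0,"ty":0,"tz":0,"rx":0,"ry":0,"rz":0,"grip":-1}]' | egrep 'pos|force'; done
```

```text
time_s: 18.67
tool_pos: [650.4, -214.0, 93.8]
ee_rot: [-2.222, -2.221, 0.0]
wrist_force: [0.5, -0.2, -0.8]
finger_gap: 22.8
tool_pos: [650.6, -214.2, 93.2]
wrist_force: [0.3, 0.5, -0.9]
tool_pos: [650.5, -214.2, 92.9]
wrist_force: [-0.6, -0.7, -1.5]
tool_pos: [650.6, -214.2, 92.2]
wrist_force: [0.6, 0.0, -1.9]
tool_pos: [650.5, -214.1, 91.9]
wrist_force: [0.6, -0.4, -0.8]
```

```bash
for i in 1 2 3 4 5; do python3 -m jog '[{"tx":0,"ty":0,"tz":0.1,"rx":0,"ry":0,"rz":0,"grip":-1}]' | egrep 'pos|force';python3 -m jog '[{"tx":0,"ty":0,"tz":0,"rx":0,"ry":0,"rz":0,"grip":-1}]' | egrep 'pos|force'; done
```

```text
tool_pos: [650.5, -214.1, 91.1]
wrist_force: [-0.2, 0.7, -2.4]
tool_pos: [650.4, -214.1, 90.8]
wrist_force: [-0.4, -1.0, -2.0]
tool_pos: [650.5, -214.1, 90.1]
wrist_force: [-0.2, -0.4, -1.6]
tool_pos: [650.4, -214.0, 89.8]
wrist_force: [-0.0, 0.3, -1.4]
tool_pos: [650.5, -214.1, 89.0]
wrist_force: [-0.5, 0.6, -1.4]
tool_pos: [650.5, -214.1, 88.9]
wrist_force: [0.7, 0.4, -0.9]
tool_pos: [650.6, -214.1, 88.2]
wrist_force: [-0.4, 0.2, 0.4]
tool_pos: [650.6, -214.1, 88.0]
wrist_force: [0.5, 0.2, 0.5]
tool_pos: [650.6, -214.1, 87.3]
wrist_force: [-0.7, 0.2, 1.2]
tool_pos: [650.5, -214.1, 87.1]
wrist_force: [-0.6, 0.5, 1.6]
```

```bash
for i in 1 2 3; do python3 -m jog '[{"tx":0,"ty":0,"tz":0.1,"rx":0,"ry":0,"rz":0,"grip":-1}]' | egrep 'pos|force';python3 -m jog '[{"tx":0,"ty":0,"tz":0,"rx":0,"ry":0,"rz":0,"grip":-1}]' | egrep 'pos|force'; done;  for i in 1 2 3 4 5 6 7 8 9 10; do python3 -m jog '[{"tx":0,"ty":0,"tz":0,"rx":0,"ry":0,"rz":0,"grip":-1}]' | egrep 'force';done
python3 -c "
from mk import *
shot('pics/s18.png','side',295,110,80,90,6.5,[])"
```

```text
tool_pos: [650.6, -214.2, 86.3]
wrist_force: [-1.0, 1.4, 2.8]
tool_pos: [650.6, -214.1, 86.1]
wrist_force: [-1.0, 0.4, 2.4]
tool_pos: [650.6, -214.1, 85.3]
wrist_force: [-1.9, 1.0, 3.3]
tool_pos: [650.6, -214.2, 85.1]
wrist_force: [0.1, 0.5, 3.2]
tool_pos: [650.6, -214.1, 84.4]
wrist_force: [-0.7, -0.3, 3.4]
tool_pos: [650.6, -214.1, 84.1]
wrist_force: [-0.8, 0.0, 4.9]
wrist_force: [-0.5, 0.6, 5.5]
wrist_force: [0.1, 0.6, 5.2]
wrist_force: [0.2, 0.1, 4.8]
wrist_force: [-1.2, 0.2, 5.0]
wrist_force: [-0.8, 0.2, 4.8]
wrist_force: [-1.1, 0.0, 4.8]
wrist_force: [-0.8, -0.6, 4.5]
wrist_force: [-0.3, 0.5, 5.4]
wrist_force: [-1.6, 0.6, 4.5]
wrist_force: [-1.4, -0.4, 5.2]
```

View pics/s18.png

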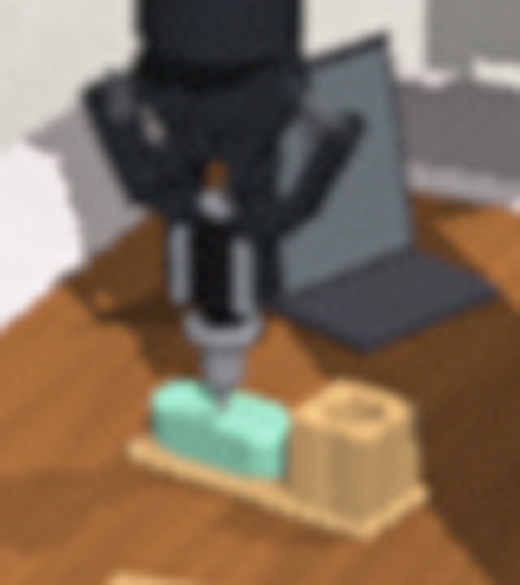

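```bash
python3 -m jog '[{"tx":0,"ty":0,"tz":-1.5,"rx":0,"ry":0,"rz":0,"grip":-1},{"tx":0,"ty":0,"tz":-2.5,"rx":0,"ry":0,"rz":0,"grip":-1},{"tx":1,"ty":-0.3,"tz":-2.5,"rx":0,"ry":0,"rz":0,"grip":-1},{"tx":2.5,"ty":-0.7,"tz":-0.5,"rx":0,"ry":0,"rz":0,"grip":-1},{"tx":3.6,"ty":-1,"tz":0,"rx":0,"ry":0,"rz":0,"grip":-1}]'
python3 -m jog '[{"tx":3.7,"ty":-1,"tz":0,"rx":0,"ry":0,"rz":0,"grip":-1},{"tx":3.7,"ty":-1,"tz":0,"rx":0,"ry":0,"rz":0,"grip":-1},{"tx":3.7,"ty":-1,"tz":0,"rx":0,"ry":0,"rz":0,"grip":-1},{"tx":3.7,"ty":-1,"tz":0,"rx":0,"ry":0,"rz":0,"grip":-1},{"tx":3.7,"ty":-1,"tz":0,"rx":0,"ry":0,"rz":0,"grip":-1}]'
python3 -m jog '[{"tx":3.7,"ty":-1,"tz":0,"rx":0,"ry":0,"rz":0,"grip":-1},{"tx":3.7,"ty":-1,"tz":0,"rx":0,"ry":0,"rz":0,"grip":-1},{"tx":3.6,"ty":-1,"tz":0,"rx":0,"ry":0,"rz":0,"grip":-1},{"tx":2.5,"ty":-0.8,"tz":0,"rx":0,"ry":0,"rz":0,"grip":-1},{"tx":1.2,"ty":-0.6,"tz":0,"rx":0,"ry":0,"rz":0,"grip":-1}]'
python3 -m jog '[{"tx":0,"ty":0,"tz":0.5,"rx":0,"ry":0,"rz":0,"grip":-1},{"tx":0,"ty":0,"tz":0.5,"rx":0,"ry":0,"rz":0,"grip":-1},{"tx":0,"ty":0,"tz":0,"rx":0,"ry":0,"rz":0,"grip":-1},{"tx":0,"ty":0,"tz":0,"rx":0,"ry":0,"rz":0,"grip":-1},{"tx":0,"ty":0,"tz":0,"rx":0,"ry":0,"rz":0,"grip":-1}]'
python3 - <<'E'
from mk import *
t=bot.state()["tool_pos"];go((533.8,209.7,115))
t=t-[0,0,50]
im=shot("pics/s19.png","side",250,180,80,90,6.5,[(t,(0,255,0)),((533.8,209.7,58.5),(0,0,255))])
im=shot("pics/t19.png","top",220,150,90,90,6,[(t,(0,255,0)),((533.8,209.7,58.5),(0,0,255))])
E
```

```text
time_s: 21.63
tool_pos: [631.4, -144.8, 155.0]
ee_rot: [2.223, 2.216, 0.001]
wrist_force: [-0.0, 1.0, -1.9]
finger_gap: 23.1
time_s: 22.05
tool_pos: [579.5, 43.6, 153.3]
ee_rot: [-2.222, -2.22, 0.001]
wrist_force: [0.8, 1.2, -1.7]
finger_gap: 23.1
time_s: 22.47
tool_pos: [535.2, 191.9, 153.4]
ee_rot: [-2.218, -2.223, 0.001]
wrist_force: [-0.2, 0.0, -1.7]
finger_gap: 22.8
time_s: 22.88
tool_pos: [537.1, 187.8, 143.7]
ee_rot: [-2.224, -2.219, 0.001]
wrist_force: [0.4, -0.7, -1.9]
finger_gap: 23.3
t 22.88 pos [537.11 187.8  143.75] d cm [ 2.19  -0.334  2.875] turn deg [-0.02  0.01 -0.13] F [ 0.43 -0.7  -1.94] gap 23.26 q [ 0.19  0.32 -0.09  1.16 -0.    1.76]
```

View pics/s19.png

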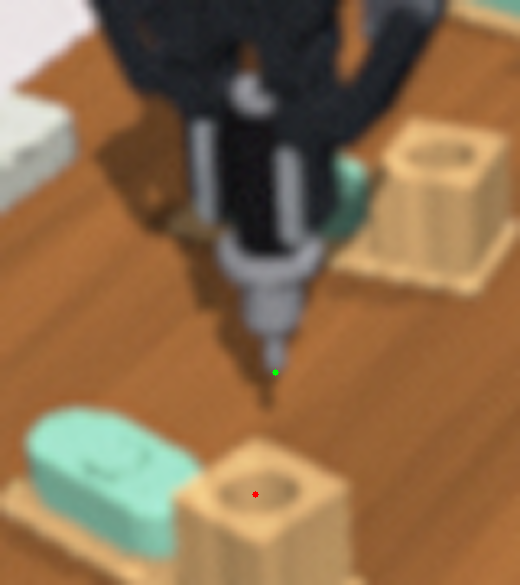

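View pics/t19.png

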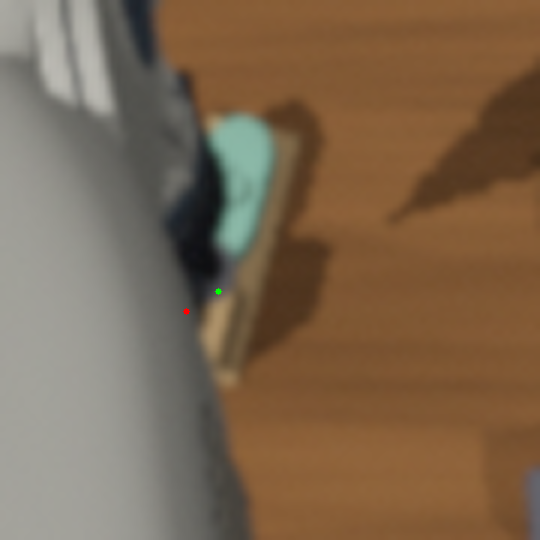

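```bash
python3 -m jog '[{"tx":1,"ty":-0.2,"tz":0.5,"rx":0,"ry":0,"rz":0,"grip":-1},{"tx":1.1,"ty":-0.15,"tz":0.7,"rx":0,"ry":0,"rz":-0.1,"grip":-1},{"tx":0,"ty":0,"tz":0.8,"rx":0,"ry":0,"rz":0,"grip":-1},{"tx":0,"ty":0,"tz":0,"rx":0,"ry":0,"rz":0,"grip":-1},{"tx":0,"ty":0,"tz":0,"rx":0,"ry":0,"rz":0,"grip":-1}]'
python3 -m jog '[{"tx":0,"ty":0,"tz":0,"rx":0,"ry":0,"rz":0,"grip":-1},{"tx":0,"ty":0,"tz":0,"rx":0,"ry":0,"rz":0,"grip":-1}]'
python3 - <<'E'
from mk import *
t=bot.state()["tool_pos"];go((533.3,209.5,115))
t=t-[0,0,50]
im=shot("pics/s20.png","side",250,200,70,80,7,[(t,(0,255,0)),((533.3,209.5,58.5),(0,0,255))])
E
```

```text
time_s: 23.4
tool_pos: [532.6, 210.4, 123.1]
ee_rot: [-2.218, -2.223, 0.002]
wrist_force: [-0.4, -0.7, -1.7]
finger_gap: 23.0
time_s: 23.57
tool_pos: [533.3, 210.0, 124.2]
ee_rot: [2.22, 2.223, 0.0]
wrist_force: [-0.3, 0.4, -0.8]
finger_gap: 23.2
t 23.57 pos [533.33 209.98 124.21] d cm [-0.048 -0.003  0.921] turn deg [ 0.02 -0.    0.07] F [-0.29  0.43 -0.79] gap 23.19 q [ 0.23  0.34 -0.11  1.12 -0.    1.8 ]
```

View pics/s20.png

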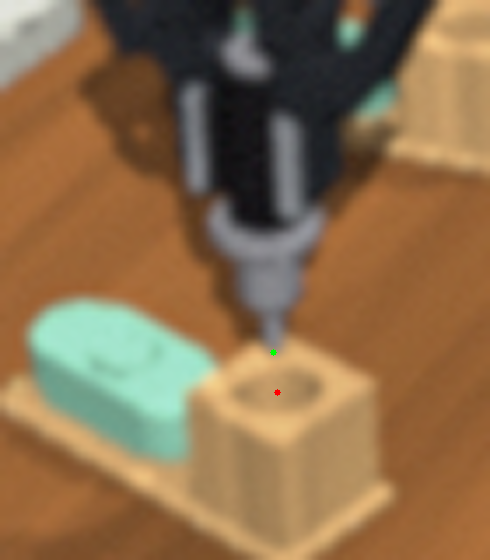

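```bash
python3 -m jog '[{"tx":0,"ty":0,"tz":0.8,"rx":0,"ry":0,"rz":0,"grip":-1},{"tx":0,"ty":0,"tz":0.8,"rx":0,"ry":0,"rz":0,"grip":-1},{"tx":0,"ty":0,"tz":0.8,"rx":0,"ry":0,"rz":0,"grip":-1},{"tx":0,"ty":0,"tz":0.4,"rx":0,"ry":0,"rz":0,"grip":-1},{"tx":0,"ty":0,"tz":0,"rx":0,"ry":0,"rz":0,"grip":-1}]'
python3 - <<'E'
from mk import *
t=bot.state()["tool_pos"];go((533.3,209.5,90))
t=t-[0,0,50]
im=shot("pics/s21.png","side",250,200,70,80,7,[])
E
```

```text
time_s: 24.03
tool_pos: [532.4, 209.7, 94.4]
ee_rot: [-2.219, -2.222, 0.003]
wrist_force: [-0.8, 0.7, -1.6]
finger_gap: 23.1
t 24.03 pos [532.42 209.72  94.41] d cm [-0.021  0.089  0.441] turn deg [-0.14  0.03  0.06] F [-0.77  0.7  -1.62] gap 23.07 q [ 0.23  0.36 -0.16  1.05 -0.    1.8 ]
```

View pics/s21.png

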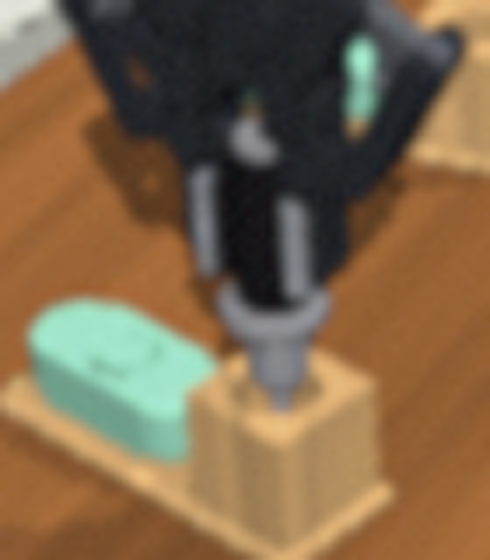

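```bash
for i in 1 2 3 4; do python3 -m jog '[{"tx":0,"ty":0,"tz":0.25,"rx":0,"ry":0,"rz":0,"grip":-1},{"tx":0,"ty":0,"tz":0.25,"rx":0,"ry":0,"rz":0,"grip":-1}]' | egrep 'pos|force'; done
```

```text
tool_pos: [533.5, 210.1, 91.2]
wrist_force: [1.2, -0.6, -1.8]
tool_pos: [533.3, 210.0, 85.9]
wrist_force: [0.6, -0.3, -2.2]
tool_pos: [533.2, 210.0, 80.8]
wrist_force: [0.0, -0.1, -1.8]
tool_pos: [533.2, 210.0, 75.7]
wrist_force: [0.0, -0.4, -1.1]
```

Shank is entering freely with no contact force; continue to the rim.

```bash
python3 -m jog '[{"tx":0,"ty":0,"tz":0.25,"rx":0,"ry":0,"rz":0,"grip":-1},{"tx":0,"ty":0,"tz":0.2,"rx":0,"ry":0,"rz":0,"grip":-1},{"tx":0,"ty":0,"tz":0,"rx":0,"ry":0,"rz":0,"grip":-1}]' | egrep 'pos|force'; for i in 1 2 3 4; do python3 -m jog '[{"tx":0,"ty":0,"tz":0.1,"rx":0,"ry":0,"rz":0,"grip":-1},{"tx":0,"ty":0,"tz":0,"rx":0,"ry":0,"rz":0,"grip":-1}]' | egrep 'pos|force'; done
python3 -c "
from mk import *
shot('pics/s22.png','side',250,200,70,80,7,[])"
```

```text
tool_pos: [533.0, 209.9, 71.0]
wrist_force: [-0.6, -0.5, -1.1]
tool_pos: [533.2, 210.0, 70.4]
wrist_force: [0.5, 0.1, -1.6]
tool_pos: [533.2, 210.0, 69.4]
wrist_force: [-0.4, -0.5, -1.9]
tool_pos: [533.1, 210.0, 68.4]
wrist_force: [-0.2, -0.1, -0.6]
tool_pos: [533.1, 210.0, 67.3]
wrist_force: [-0.3, -0.1, -1.0]
```

View pics/s22.png

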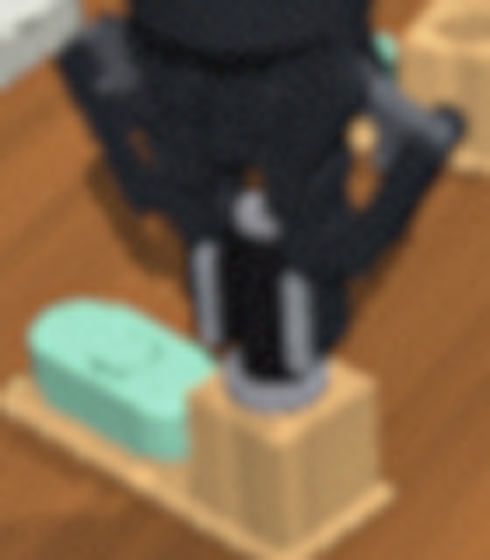

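```bash
for i in 1 2 3 4; do python3 -m jog '[{"tx":0,"ty":0,"tz":0.05,"rx":0,"ry":0,"rz":0,"grip":-1},{"tx":0,"ty":0,"tz":0,"rx":0,"ry":0,"rz":0,"grip":-1}]' | egrep 'pos|force'; done
```

```text
tool_pos: [533.2, 210.0, 66.9]
wrist_force: [0.6, -0.7, -2.1]
tool_pos: [533.1, 210.0, 66.4]
wrist_force: [0.5, -0.6, -1.2]
tool_pos: [533.2, 210.0, 65.9]
wrist_force: [1.2, 0.5, -1.1]
tool_pos: [533.2, 210.0, 65.4]
wrist_force: [-0.2, -0.7, -2.8]
```

```bash
for i in 1 2 3 4 5; do python3 -m jog '[{"tx":0,"ty":0,"tz":0.05,"rx":0,"ry":0,"rz":0,"grip":-1},{"tx":0,"ty":0,"tz":0,"rx":0,"ry":0,"rz":0,"grip":-1}]' | egrep 'pos|force'; done
```

```text
tool_pos: [533.2, 210.0, 65.2]
wrist_force: [-0.7, -0.6, 1.4]
tool_pos: [533.3, 210.0, 65.2]
wrist_force: [-1.9, -1.0, 6.1]
tool_pos: [533.2, 210.0, 65.1]
wrist_force: [-3.7, -1.7, 12.1]
tool_pos: [533.3, 210.0, 65.1]
wrist_force: [-5.8, -1.3, 16.4]
tool_pos: [533.3, 210.0, 65.1]
wrist_force: [-7.3, -1.9, 21.0]
```

```bash
python3 -m jog '[{"tx":0,"ty":0,"tz":-0.2,"rx":0,"ry":0,"rz":0,"grip":-1},{"tx":0,"ty":0,"tz":0,"rx":0,"ry":0,"rz":0,"grip":-1}]'; python3 -m jog '[{"tx":0,"ty":0,"tz":0,"rx":0,"ry":0,"rz":0,"grip":0.2},{"tx":0,"ty":0,"tz":0,"rx":0,"ry":0,"rz":0,"grip":1},{"tx":0,"ty":0,"tz":0,"rx":0,"ry":0,"rz":0,"grip":1},{"tx":0,"ty":0,"tz":0,"rx":0,"ry":0,"rz":0,"grip":1},{"tx":0,"ty":0,"tz":0,"rx":0,"ry":0,"rz":0,"grip":1}]'
python3 -c "
from mk import *
shot('pics/s23.png','side',250,180,80,90,6.5,[])"
```

```text
time_s: 27.38
tool_pos: [533.4, 210.0, 65.5]
ee_rot: [2.22, 2.223, 0.001]
wrist_force: [0.4, 0.2, -1.2]
finger_gap: 22.9
time_s: 27.8
tool_pos: [533.2, 210.0, 64.8]
ee_rot: [-2.22, -2.223, 0.0]
wrist_force: [-0.6, -0.1, -0.4]
finger_gap: 81.2
```

View pics/s23.png

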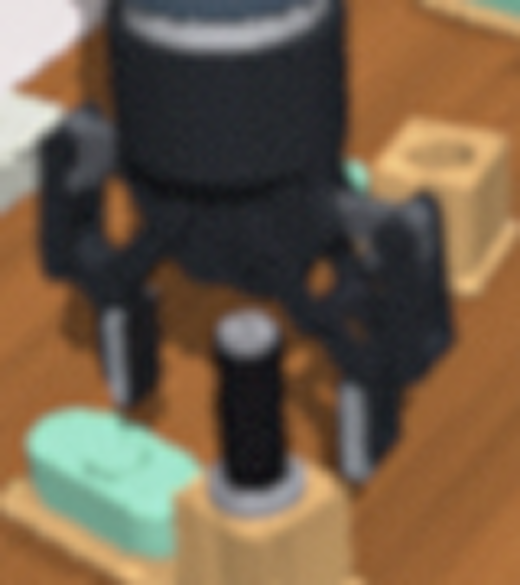

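Released and seated. Raise straight up, then swing clear to look from both cameras.

```bash
python3 -m jog '[{"tx":0,"ty":0,"tz":-1.5,"rx":0,"ry":0,"rz":0,"grip":1},{"tx":0,"ty":0,"tz":-2.5,"rx":0,"ry":0,"rz":0,"grip":1},{"tx":0,"ty":0,"tz":-3.5,"rx":0,"ry":0,"rz":0,"grip":1},{"tx":0,"ty":0,"tz":-3.5,"rx":0,"ry":0,"rz":0,"grip":1},{"tx":0,"ty":0,"tz":-2,"rx":0,"ry":0,"rz":0,"grip":1}]'
python3 -m jog '[{"tx":-2,"ty":-0.5,"tz":0,"rx":0,"ry":0,"rz":0,"grip":1},{"tx":-3.5,"ty":-1,"tz":0,"rx":0,"ry":0,"rz":0,"grip":1},{"tx":-3.5,"ty":-1,"tz":0,"rx":0,"ry":0,"rz":0,"grip":1},{"tx":-3.5,"ty":-1,"tz":0,"rx":0,"ry":0,"rz":0,"grip":1},{"tx":-3.5,"ty":-1,"tz":0,"rx":0,"ry":0,"rz":0,"grip":1}]'
python3 -m jog '[{"tx":-3.5,"ty":-0.5,"tz":0,"rx":0,"ry":0,"rz":0,"grip":1},{"tx":-3.5,"ty":-0.5,"tz":0,"rx":0,"ry":0,"rz":0,"grip":1},{"tx":-2,"ty":0,"tz":0,"rx":0,"ry":0,"rz":0,"grip":1},{"tx":0,"ty":0,"tz":0,"rx":0,"ry":0,"rz":0,"grip":1},{"tx":0,"ty":0,"tz":0,"rx":0,"ry":0,"rz":0,"grip":1}]'
python3 - <<'E'
from mk import *
a=bot.get_image("side")["color"];b=bot.get_image("top")["color"]
cv2.imwrite("pics/s24.png",cv2.resize(a[150:350,150:410],None,fx=2.9,fy=2.9,interpolation=cv2.INTER_CUBIC))
cv2.imwrite("pics/t24.png",cv2.resize(b[110:260,140:340],None,fx=3.9,fy=3.9,interpolation=cv2.INTER_CUBIC))
E
```

```text
time_s: 28.27
tool_pos: [533.9, 210.2, 198.7]
ee_rot: [2.219, 2.222, 0.005]
wrist_force: [1.0, 0.4, 0.4]
finger_gap: 85.5
time_s: 28.68
tool_pos: [487.7, 48.7, 195.0]
ee_rot: [2.219, 2.224, 0.0]
wrist_force: [0.2, -0.6, 0.6]
finger_gap: 85.4
time_s: 29.1
tool_pos: [478.4, -41.0, 195.0]
ee_rot: [-2.223, -2.22, -0.0]
wrist_force: [-0.7, -0.0, 0.5]
finger_gap: 85.3
```

View pics/s24.png

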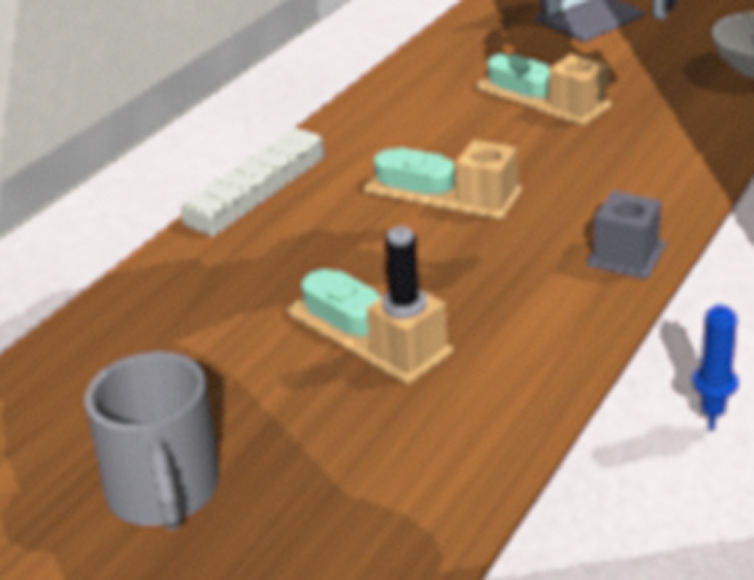

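View pics/t24.png

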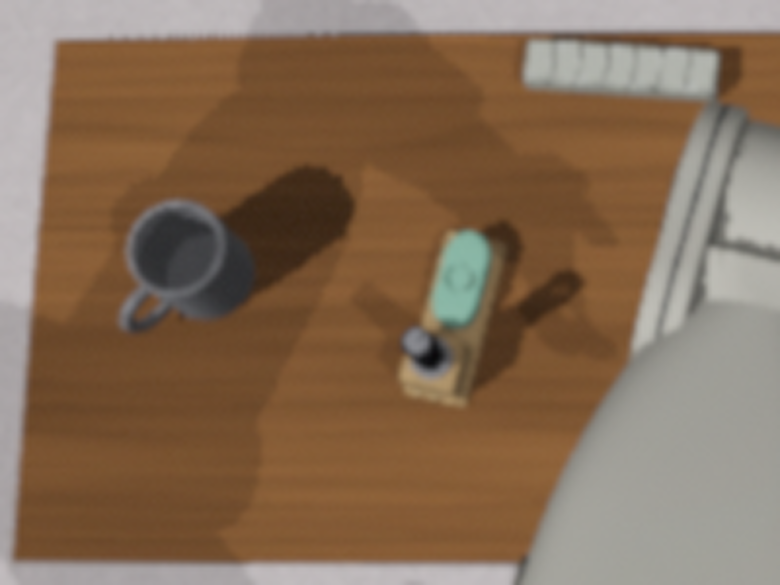

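The side view shows the gauge upright with its collar flat on the left dock's rim at crop (405,300). In the top view it is over the hole at (430,360). Mug, organiser, mirror and bowl are where they were, and nothing touches the gripper, so I am handing in.

```bash
python3 -c "
from bench import bot
s=bot.state();print(s['time_s'],s['joint_vel'].round(3),s['wrist_force'].round(1));print(bot.job_done())"
```

```text
29.2 [ 0.018 -0.001 -0.001  0.001 -0.001 -0.005] [-0.9  0.6 -0.3]
the job is handed in; nothing more can be done
None
```

The left cover is the soft one. The gauge now stands pin down in the brush hole of that cover's dock, released. I handed the job in at 29.2 s; no verdict comes back.

I pressed the three pads left to right with the pin near each pad's middle. Each press ended at about 6.3 N after taking off the gauge's weight, held for about a second, and no reading came near 10 N.

| Cover | Downward travel after contact | Pad sink (pin spring's 3 mm taken off) | Verdict |
|---|---|---|---|
| Left | about 12.5 mm (onset unclear, see below) | about 9 mm | soft |
| Middle | about 5 mm | about 2 mm | sound |
| Right | about 5 mm | about 2 mm | sound |

- **Left reading:** the moment of contact was hard to see in a force signal with about 1 N of noise. Read from the left press alone, its sink could be as low as about 7 mm; 9 mm takes the contact height from the other two pads. Either way it is far above the sound pads.
- **Seating:** the collar met the rim at reported tool height 65.1 mm, the same height at which it was gripped in its stand. I pushed it home with about 20 N, eased off and opened the jaws.
- **Final pictures:** both cameras show the gauge upright in the hole with its collar on the rim. I judged the mug, bowl, pill organiser and mirror by eye only, and they look unmoved.
- **Disagreement:** the cameras showed the gripper about 25 mm higher than the reported tool height implies. I set the grasp, press and insertion heights from the pictures and the contact forces instead. Horizontal positions agreed to within about 1 to 3 mm.

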